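Load the long cell into the sprung holder of the battery test console

TASK

Take the long cell off its stand and load it into the sprung holder on the grey console: press its flat end back against the coil spring, roll the button end down past the retaining lip, and let go so that it lies level on the bed, button end trapped under the lip. Handle the holder gently - never force the spring, the lip or the bed - and leave everything else on the counter where it is.

Things in the scene. Friction and masses are not known exactly. Their poses are not given: they have to be found in the camera images.
- cell_center (a point): The longer of two grey cells: 22 mm diameter, body 70 mm, about 75 g, steel button (9 mm wide, 3 mm long) on one end, other end flat; lies level on a low black stand. Point: centre of its body, 40 mm above the counter at first; x axis along the cell to the button: flat end at -35 mm, button tip at +38 mm. Stand 20 mm wide under the cell, foot 60 x 56 x 6 mm: fingers may reach 10 mm above the counter.
- cell_nub (a point): Tip of the long cell's button, on its axis, 38 mm from the centre of its body.
- console: Grey plate 240 x 84 x 8 mm fixed to the counter, carrying the black cell holder along its middle. Origin: centre of its underside, on the counter; z up; x along the holder from spring end to lip end (away from the robot, yaw within 0.35 rad). The holder is clamped at an UNMEASURED shift h of up to 15 mm either way along x: find it by feel or sight. Over 25 N on console or holder counts as forcing.
- bed (a point): Point fixed to the console, x = 0, y = 0, z = 48 mm (axes as the console's): where the home cell's centre is if h = 0; at home it is at x = h, y = 0, z = 48 mm, the cell's underside at z = 37 mm. The V-bed (20 mm wide) is on a plinth 15 mm wide, 28 mm above the grey plate, so fingers fit beside the cell. Home, the cell holds the spring 3 mm back, its button against the wall.
- spring_end (a point): Point fixed to the console at x = -32, y = 0, z = 48 mm: the resting face of the steel spring plate if h = 0 (truly at x = h - 32 mm). The plate is upright, 22 mm wide, z = 38 to 64 mm; it yields towards -x: 1.6 N to start it, 0.4 N more per mm, hard stop at 17 mm (8.4 N). Housing behind it 30 mm wide, up to z = 65 mm. The holder does not move when pressed.
- lip_end (a point): Point fixed to the console at x = 31, y = 0, z = 63 mm: the lip's edge if h = 0 (truly x = h + 31 mm). Lip (and wall) 17 mm wide, z = 61 to 65 mm, 7 mm in from a wall at x = h + 38 mm. The 73 mm cell exceeds the 70 mm gap and the plate blocks a level entry: enter button end up (25 deg), flat end low on the plate, push it back 14.5 to 16.5 mm, roll level, let it come forward.
- short_cell_center (a point): A shorter cell of the same make (22 mm diameter, 46 mm body, 3 mm button) on the other stand, 40 mm above the counter; not wanted, leave alone. Point at the centre of its body.
- battery_pack: Black plastic battery pack 85 x 60 x 45 mm with a round bayonet socket on top; bystander. Origin under its centre.
- adapter_plug: Stepped yellow polymer adapter plug, 30 mm diameter, 34 mm high, upright; bystander. Origin under its centre.
- grommet: Red rubber grommet, ring 28 mm outside, 9 mm high; bystander. Origin under its centre.
- base_plate: Translucent white sonde base plate 110 x 90 x 4 mm with four 6 mm pegs; bystander. Origin under its centre.
- crimp_tool: Steel crimp tool lying flat, 200 mm long, 14 mm thick; bystander. Origin under its middle.
- screwdriver: Screwdriver lying flat, 170 mm long; bystander. Origin on its underside.
Mind the look-alikes: they are no part of the job. Leave any orange or yellow look-alike of the part that bears cell_center alone.

How it is judged:
At the end, for the whole second after the job is handed in: Cell home in the holder: its centre and button tip within 2.5 mm of the bed axis (y = 0, z = 48 mm of the console), in line within 0.06 rad, button at the lip end, centre within 17.5 mm of the console's middle along x; no bystander moved 15 mm (z of cell_center in the frame of console between 0.0455 and 0.0505 m and z of cell_nub in the frame of console between 0.0455 and 0.0505 m and y of cell_center in the frame of console between -0.0025 and 0.0025 m and y of cell_nub in the frame of console between -0.0025 and 0.0025 m and x of cell_center in the frame of console between -0.0175 and 0.0175 m and x of cell_nub in the frame of console between 0.0205 and 0.0555 m and angle between the x axis of cell_center and the x axis of console, either way round below 0.06 rad and distance of each of short_cell_center, battery_pack, adapter_plug, grommet, base_plate, crimp_tool, screwdriver from where it was at the start of the episode below 0.015 m); the robot touches nothing.
It fails at once if the console or its holder, spring or lip is pushed with more than 25 N (contact force between console and anything else above 25 N).
It fails at once if a bystander is moved by more than 15 mm (distance of any of short_cell_center, battery_pack, adapter_plug, grommet, base_plate, crimp_tool, screwdriver from where it was at the start of the episode above 0.015 m).
It also fails if it takes over 43 s, if anything falls off the work surface, if the arm or the gripper's body presses on something with over 40 N, if the wrist force passes 120 N, or if a joint passes its speed limit or range.

ROBOT

A 6-joint arm with a two-finger parallel gripper is mounted at the origin on the work surface. World frame = base frame: x ahead of the robot, y to its left, z up, the work surface at z = 0. Lengths are in m, angles in rad, forces in N, time in s.
With the tool pointing down it reaches from about 0.3 to 0.775 m from the base axis. Payload 14.6 kg.
Tool frame: the origin (TCP) lies on the centre line of the jaws, within the pads' length; the fingertips stand 17 mm ahead of it and the grasp point (between the pads) lies 2 mm behind it; z points along the fingers, x is the direction in which the jaws open and shut, and the axes are right-handed (so a half turn about z gives the same grasp; the last joint's range is limited). The gripper opens to 94 mm and grips with 3 to 60 N. Pads are 16 mm wide; open, the fingers measure 119 mm over their backs; the gripper's body (75 mm by 177 mm) begins 78 mm behind the grasp point.
Start: joints at [1.257, 0.3, 1.521, -0, 1.321, -0.067], TCP at [0.134, 0.533, 0.189] pointing down, gripper open.
Joint ranges: [-3.03, 3.03], [-0.79, 2.21], [0.23, 2.52], [-1.04, 4.18], [0, 3.07], [-2.55, 2.55]. Speed limits (rad/s): [2.22, 2.22, 2.57, 3.14, 3.14, 3.14].

INTERFACE

Orientations are given as [roll, pitch, yaw] about the fixed x, y, z axes, in that order (R = Rz(yaw) Ry(pitch) Rx(roll)).
In Python, from station import ctrl gives the robot as it stands. The module is installed in compiled form; this text tells all that it offers.
- The arm moves only by the tool drive_tool, never from a script. Its argument "increments" is a list of rows, each a list of 3 entries, a list of its own where there are three numbers: the turn, a rotation vector about the tool's x, y, z in degrees, then the shift along the tool's x, y, z in mm, then the opening, from 0 (shut) to 1 (fully open). In form: [[[ax, ay, az], [dx, dy, dz], hand], ...]. A call has 1 to 20 rows; each row shifts and turns the commanded pose from where the row before left it, along the tool's axes as they then stand; what a row does not reach is not made up. A row lasts 1/8 s, in which the tool goes at most 62.5 mm and 10.7 degrees, less where a joint would pass 70% of its speed; a pose out of reach is approached as far as the arm can. A call with a gripper value outside its range is refused whole. The fingers move at their own pace and stop on an object; "squeeze" is the grip in N (left out, the last holds). Time passes only in rows, so rows that do not move let the fingers close. It gives the time, the measured TCP pose, the force and the opening at its end, in the units of the state.
- ctrl.get_obs(): the state, without advancing time (a new reading comes with each control period).
- ctrl.camera(name): name is "scene" or "top" or "wrist"; returns the picture (384x512x3 uint8, red, green, blue); there is no depth.
- ctrl.calibration(name): a dict with "fx", "fy", "cx", "cy" (pixels), "rvec" (rotation vector, rad) and "tvec" (3), from world to camera coordinates, as OpenCV has them. Camera axes: x right, y down, z forward; pixel columns grow to the right and rows downward; lengths in m; the calibration is good to about 2 mm. The wrist camera is an equidistant fisheye: a pixel r from the principal point sees the ray r / f radians off the axis. A picture is of the moment at which its call begins: read the wrist's pose just before it. calibration takes no time and is no camera call; for the wrist camera it gives the pose at the moment of the call.
- ctrl.hand_in(): hands the job in, once; it reports no verdict.
The state is a dict: "time_s": time; "qpos": joint angles; "joint_vel": joint speeds; "tau": joint torques, N m; "ee_pos": TCP position; "eef_rot": TCP orientation; "force": force on the tool from outside, world axes, zero at the start; "moment": the same for the moment, N m; "grip_width": finger opening in m.
Only numpy, scipy, OpenCV 4.12 (cv2) and the standard library are available. Lean on these libraries where they do the work, as an engineer would, in place of code of your own. Each camera call takes 0.05 s, during which the arm holds its last target.

## Working session

There is one attempt and no reset: what is moved stays moved. The work goes in short steps, Python scripts to look and compute and a tool call to move; the robot and the scene stay as the last step left them, time stands still between calls to the robot, and variables do not carry over. Pictures are saved under pics/ and viewed, and the job is handed in when it is done.

Besides the shell and the picture viewer there is one more tool, called after "Emit:" as name([rows], argument=value, ...), one row to a line, values as JSON. drive_tool: Moves the arm, as the interface text tells. Its arguments: {"type":"object","properties":{"increments":{"type":"array"},"squeeze":{"type":"number"}},"required":["increments"]}

```bash
mkdir -p pics
python3 - <<'E'
from station import ctrl
import cv2
o=ctrl.get_obs();print(o)
for n in("scene","top","wrist"):
    c=ctrl.calibration(n);print(n,c)
    im=ctrl.camera(n);cv2.imwrite(f"pics/{n}0.png",im[:,:,::-1])
E
```

```text
{'time_s': 0.0, 'qpos': array([ 1.25740819e+00,  3.00481666e-01,  1.52162058e+00, -3.04939654e-05,
        1.32069908e+00, -6.65737134e-02]), 'joint_vel': array([-9.38306919e-04,  2.88492364e-04,  1.73189252e-04,  7.02740879e-05,
        7.61726634e-04,  5.53643812e-04]), 'tau': array([-6.26642377e-04, -5.31805372e+01, -3.52734089e+01,  7.08121830e-02,
        2.44405976e-02, -4.51423125e-05]), 'ee_pos': array([0.13427822, 0.53304715, 0.18836384]), 'eef_rot': array([-3.14154172e+00,  1.20795261e-03,  1.32398950e+00]), 'force': array([ 0.02841755,  0.41371934, -0.02321863]), 'moment': array([ 0.0059788 , -0.03325358, -0.03622504]), 'grip_width': 0.0941976235712063}
scene {'fx': 391.0619733209376, 'fy': 391.0619733209376, 'cx': 258.8430319267911, 'cy': 190.58320047861451, 'rvec': array([ 2.45468102,  1.00543966, -0.25546466]), 'tvec': array([-0.4239052 , -0.34287876,  1.29695418])}
top {'fx': 460.7824918296543, 'fy': 460.7824918296543, 'cx': 259.99049703526293, 'cy': 203.62234666680746, 'rvec': array([ 2.11184713, -2.16444435,  0.13441715]), 'tvec': array([-0.00173561,  0.5737488 ,  1.467115  ])}
wrist {'fx': 297.3186396354542, 'fy': 297.3186396354542, 'cx': 259.0884129520066, 'cy': 187.10287725756552, 'rvec': array([-2.29217176, -1.78679738, -0.25250295]), 'tvec': array([-0.54994889, -0.02812496,  0.39270215])}
```

View pics/scene0.png

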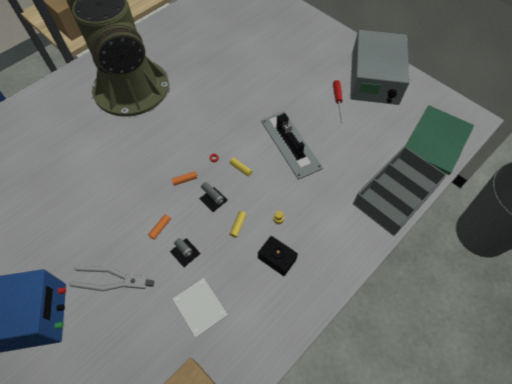

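View pics/top0.png

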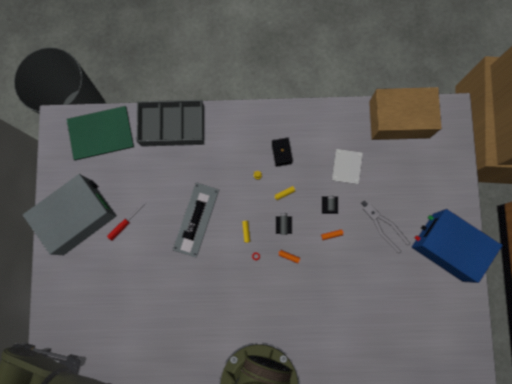

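View pics/wrist0.png

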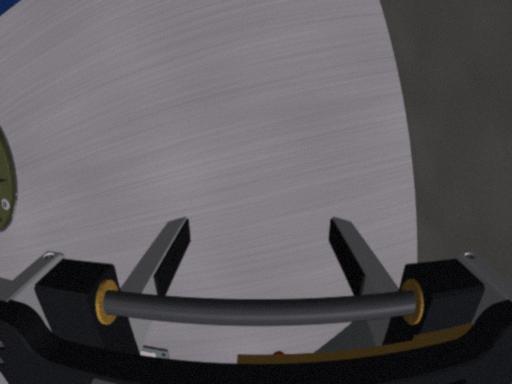

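Two grey cells: top (285,223) and (330,204). I'll enlarge both, along with the holder.

Run:
```python
import cv2,numpy as np
t=cv2.imread("pics/top0.png");s=cv2.imread("pics/scene0.png")
f=lambda im,x0,y0,w,h,k:cv2.resize(im[y0:y0+h,x0:x0+w],None,fx=k,fy=k,interpolation=cv2.INTER_CUBIC)
cv2.imwrite("pics/c1.png",f(t,262,185,90,60,8))
cv2.imwrite("pics/c2.png",f(t,165,175,65,85,7))
cv2.imwrite("pics/c3.png",f(s,150,170,90,100,6))
cv2.imwrite("pics/c4.png",f(s,255,105,75,80,7))
```

```text
(no output)
```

View pics/c1.png

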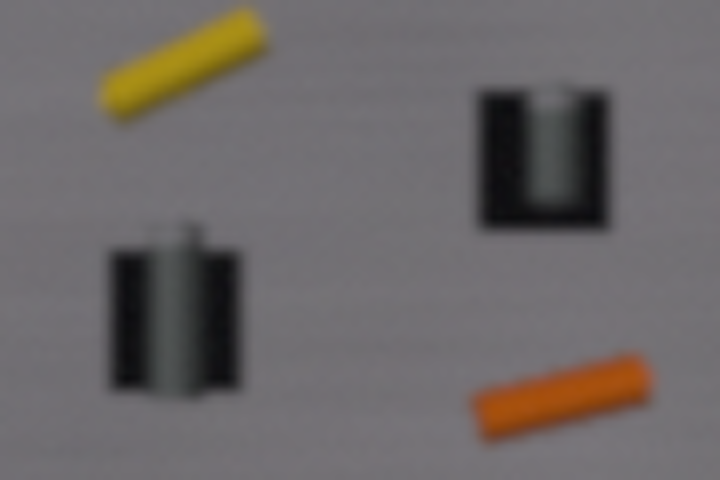

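View pics/c2.png

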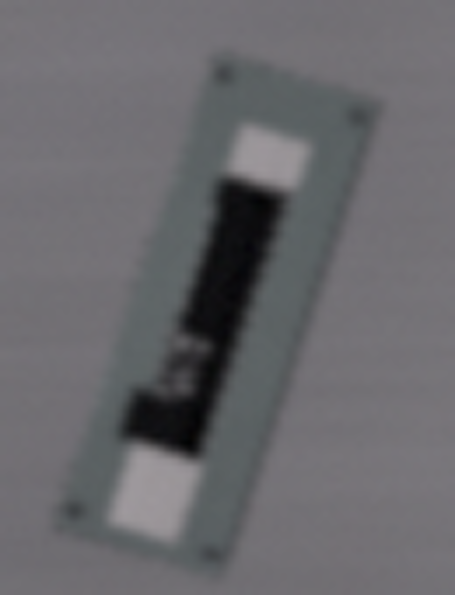

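View pics/c3.png

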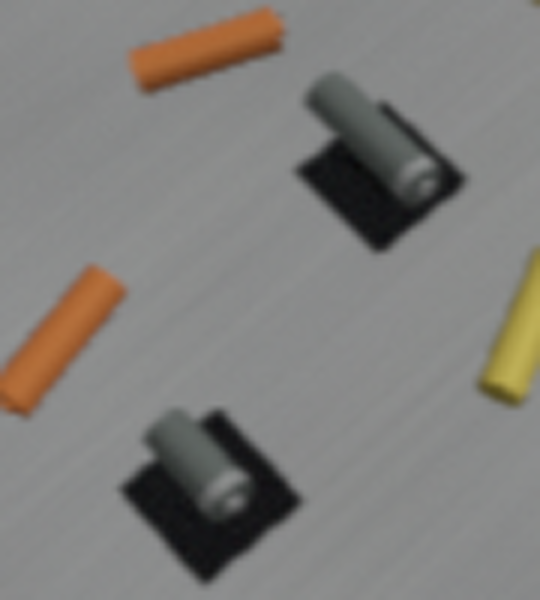

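View pics/c4.png

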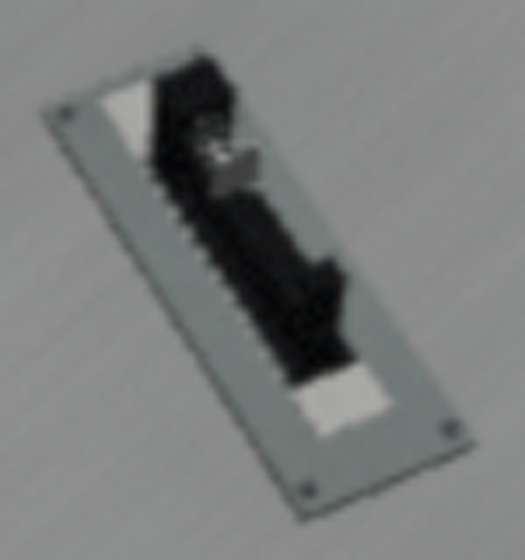

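```bash
cat > h.py <<'E'
import numpy as np,cv2
from scipy.spatial.transform import Rotation as R
def ray(c,uv,fish=False):
    Rm=cv2.Rodrigues(np.array(c['rvec']))[0];t=np.array(c['tvec'])
    x=(uv[0]-c['cx'])/c['fx'];y=(uv[1]-c['cy'])/c['fy']
    if fish:
        r=np.hypot(x,y);d=np.array([x/r*np.sin(r),y/r*np.sin(r),np.cos(r)]) if r>1e-9 else np.array([0,0,1.])
    else: d=np.array([x,y,1.])
    return -Rm.T@t,Rm.T@d
def at(c,uv,z,fish=False):
    o,d=ray(c,uv,fish);return o+d*(z-o[2])/d[2]
def proj(c,P,fish=False):
    Rm=cv2.Rodrigues(np.array(c['rvec']))[0];p=Rm@np.array(P)+np.array(c['tvec'])
    if fish:
        r=np.hypot(p[0],p[1]);th=np.arctan2(r,p[2]);s=th/max(r,1e-9)
        return np.array([c['cx']+c['fx']*p[0]*s,c['cy']+c['fy']*p[1]*s])
    return np.array([c['cx']+c['fx']*p[0]/p[2],c['cy']+c['fy']*p[1]/p[2]])
def crop(XY,k,x0,y0): return ((XY[0]+.5)/k-.5+x0,(XY[1]+.5)/k-.5+y0)
E
python3 - <<'E'
from station import ctrl
from h import *
c=ctrl.calibration("top")
print("holes");H=[at(c,crop(p,7,165,175),.008) for p in [(223,74),(358,117),(73,511),(210,554)]]
for h in H:print(h)
print("ctr",np.mean(H,0)); 
d=(H[0]+H[1]-H[2]-H[3]);print("yaw",np.arctan2(d[1],d[0]))
for n,p in dict(nub=(180,222),flat=(175,392)).items(): print(n,at(c,crop(p,8,262,185),.045))
for n,p in dict(snub=(553,80),sflat=(553,205)).items(): print(n,at(c,crop(p,8,262,185),.045))
s=ctrl.calibration("scene")
print("scene holes")
H=[at(s,crop(p,7,255,105),.008) for p in [(66,113),(307,488),(450,428)]]
for h in H:print(h)
for n,p in dict(nub=(425,183),flat=(325,95)).items(): print(n,at(s,crop(p,6,150,170),.045))
w=ctrl.calibration("wrist");o,d=ray(w,(w['cx'],w['cy']),True);print("wristcam",o,d, ctrl.get_obs()['time_s'])
print(R.from_euler('xyz',ctrl.get_obs()['eef_rot']).as_matrix())
E
```

```text
holes
[0.64694926 0.19776139 0.008     ]
[0.62418087 0.1327453  0.008     ]
[0.43861035 0.26965124 0.008     ]
[0.41680902 0.20468881 0.008     ]
ctr [0.53163738 0.20121169 0.008     ]
yaw -0.3331013770862465
nub [ 0.54239254 -0.09354155  0.045     ]
flat [ 0.47328068 -0.08940514  0.045     ]
snub [ 0.5968488  -0.24735186  0.045     ]
sflat [ 0.54546133 -0.24503535  0.045     ]
scene holes
[0.4164265  0.20376706 0.008     ]
[0.6236043 0.1322021 0.008    ]
[0.64644735 0.19608763 0.008     ]
nub [ 0.54233603 -0.09384337  0.045     ]
flat [ 0.47702525 -0.09496067  0.045     ]
wristcam [0.05430441 0.55422997 0.38392719] [ 0.27060728 -0.06993351 -0.96014635] 0.15
[[ 2.44345561e-01  9.69688186e-01 -2.63382888e-04]
 [ 9.69687786e-01 -2.44345700e-01 -8.81310359e-04]
 [-9.18952719e-04 -4.00548958e-05 -9.99999577e-01]]
```

Of the two grey cells, top (285,222) spans about 70 mm and has its button towards +x. The one at (330,204) spans about 46 mm. The yellow and orange rods are decoys, so the long cell is the one at (285,222), around world (0.507,-0.092). Next I'll go above the console for a wrist-camera view.

Emit:
drive_tool([
  [[0,0,4.9],[0,0,0],1],
  [[0,0,0],[-15.5,37.6,1.5],1],
  [[0,0,0],[-15.5,37.6,1.5],1],
  [[0,0,0],[-15.5,37.6,1.5],1],
  [[0,0,0],[-15.5,37.6,1.5],1],
  [[0,0,0],[-15.5,37.6,1.5],1],
  [[0,0,0],[-15.5,37.6,1.5],1],
  [[0,0,0],[-15.5,37.6,1.5],1],
  [[0,0,0],[-15.5,37.6,1.5],1],
  [[0,0,0],[-15.5,37.6,1.5],1],
  [[0,0,0],[-15.5,37.6,1.5],1],
  [[0,0,0],[-15.5,37.6,1.5],1],
  [[0,0,0],[-15.5,37.6,1.5],1],
  [[0,0,0],[0,0,0],1],
])

```text
time_s: 1.9
ee_pos: [0.5013, 0.2086, 0.1703]
eef_rot: [-3.141, 0.001, 1.236]
force: [-0.1, 0.8, -0.7]
grip_width: 0.0942
```

Run:
```python
from station import ctrl
from h import *
import json
o=ctrl.get_obs();print(o['time_s'],o['ee_pos'],o['eef_rot'],o['force'])
c=ctrl.calibration("wrist");json.dump({k:np.array(v).tolist() for k,v in c.items()},open("w1.json","w"))
im=ctrl.camera("wrist");cv2.imwrite("pics/w1.png",im[:,:,::-1])
```

```text
1.9 [0.50126936 0.20861942 0.1702861 ] [-3.14090135e+00  7.94656671e-04  1.23566712e+00] [-0.13797928  0.81554845 -0.70526435]
```

View pics/w1.png

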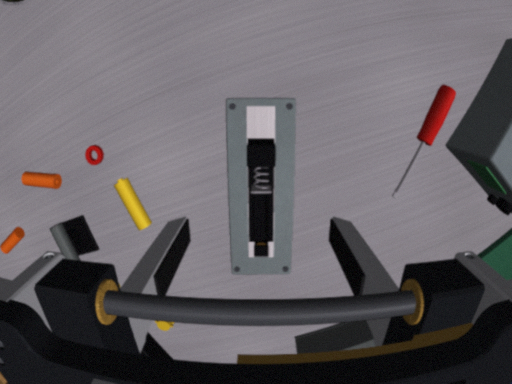

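Run:
```python
import cv2
t=cv2.imread("pics/w1.png")
a=cv2.resize(t[90:190,215:305],None,fx=6,fy=6,interpolation=cv2.INTER_CUBIC)
b=cv2.resize(t[185:285,215:305],None,fx=6,fy=6,interpolation=cv2.INTER_CUBIC)
cv2.imwrite("pics/w1a.png",a);cv2.imwrite("pics/w1b.png",b)
```

```text
(no output)
```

View pics/w1a.png

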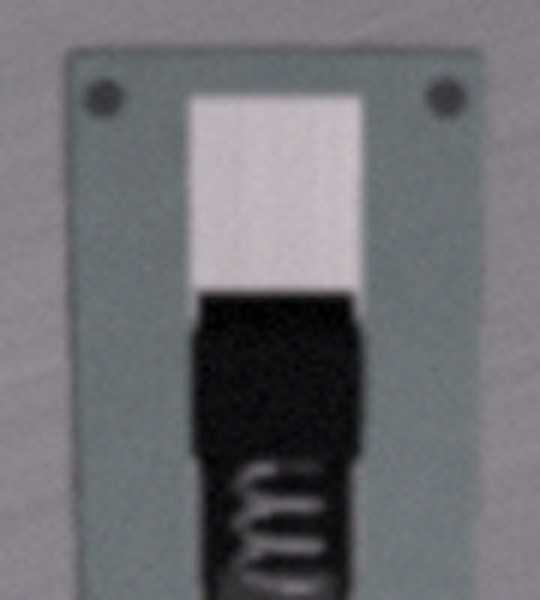

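View pics/w1b.png

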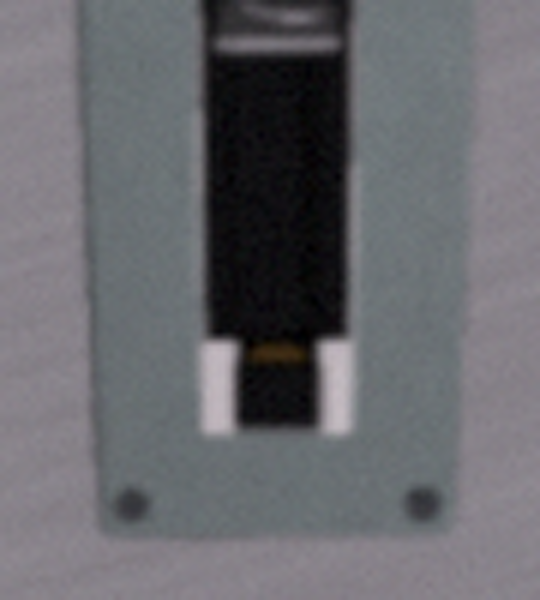

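Run:
```python
from h import *
import json
c=json.load(open("w1.json"))
A=lambda p,z:at(c,crop(p,6,215,90),z,True)
B=lambda p,z:at(c,crop(p,6,215,185),z,True)
H=[A((104,98),.008),A((446,98),.008),B((131,504),.008),B((423,504),.008)]
for h in H:print(h)
ctr=np.mean(H,0);d=H[2]+H[3]-H[0]-H[1];yaw=np.arctan2(d[1],d[0]);e=H[0]+H[2]-H[1]-H[3];print("ctr",ctr,"yaw",yaw, np.arctan2(e[1],e[0])-np.pi/2,np.linalg.norm(d)/2,np.linalg.norm(e)/2)
x=np.array([np.cos(yaw),np.sin(yaw)]);y=np.array([-x[1],x[0]])
def loc(P):q=(P-ctr)[:2];return q@x*1e3,q@y*1e3
print("edges",loc((A((70,48),.008)+A((482,48),.008))/2),loc((B((100,534),.008)+B((455,534),.008))/2))
for n,p,z in [("plate front",(278,52),.064),("plate back",(278,38),.064),("lip",(278,343),.065),("wall back",(278,428),.065),("lipbrownend",(278,360),.065)]:
    print(n,loc(B(p,z)))
for n,p,z in [("housing end",(277,292),.065),("housing front",(277,460),.065)]:print(n,loc(A(p,z)))
t=[.5316,.2012]
```

```text
[0.41564264 0.20438571 0.008     ]
[0.43793421 0.26856276 0.008     ]
[0.62339849 0.1326384  0.008     ]
[0.6458659  0.19712625 0.008     ]
ctr [0.53071031 0.20067828 0.008     ] yaw -0.3317224960129817 -3.476370923724428 0.2198281917741517 0.06811391624235896
edges (np.float64(-120.11825128881), np.float64(0.23465788665216064)) (np.float64(118.53188630801704), np.float64(0.1169181134256167))
plate front (np.float64(-18.609967856626636), np.float64(0.1439087110762646))
plate back (np.float64(-21.203862002648528), np.float64(0.14814694075460186))
lip (np.float64(38.38117127941408), np.float64(0.06585334394229418))
wall back (np.float64(56.801991093705695), np.float64(0.04902837361828519))
lipbrownend (np.float64(41.991571840571865), np.float64(0.06230476221966673))
housing end (np.float64(-77.2974672457968), np.float64(0.08693469865720185))
housing front (np.float64(-48.16111800031536), np.float64(0.02048084960779538))
```

Run:
```python
from h import *
import json
c=json.load(open("w1.json"))
ctr=np.array([.5305,.2007]);yaw=-.332
x=np.array([np.cos(yaw),np.sin(yaw)])
def W(X,z):return [*(ctr+x*X/1e3),z/1e3]
for h in (7.4,10,13.4):
  for n,X,z in [("platetop",h-32,64),("platebot",h-32,38),("lip top",h+31,65),("lip bot",h+31,61),("wall48",h+38,48),("wall37",h+38,37),("wall44",h+38,44),("wall52",h+38,52),("walltop",h+38,65)]:
    u=proj(c,W(X,z),True); print(h,n,(u[1]-185+.5)*6-.5)
```

```text
7.4 platetop 18.450525053581828
7.4 platebot -19.9230326221371
7.4 lip top 342.1165438242832
7.4 lip bot 332.6917632235515
7.4 wall48 335.15175242971543
7.4 wall37 311.17077028021606
7.4 wall44 326.27855370348107
7.4 wall52 344.20576009839397
7.4 walltop 374.94284132840795
10 platetop 32.57659008881302
10 platebot -6.75506946704445
10 lip top 354.3817230027083
10 lip bot 344.8609193172348
10 wall48 346.8085834751247
10 wall37 322.5888966764574
10 wall44 337.8480492249329
10 wall52 355.95049963464277
10 walltop 386.9768068696536
13.4 platetop 50.94775529106391
13.4 platebot 10.383401668666465
13.4 lip top 370.2914674803678
13.4 lip bot 360.64876138214777
13.4 wall48 361.93647846750855
13.4 wall37 337.41299515892763
13.4 wall44 352.86486137927045
13.4 wall52 371.19012336487674
13.4 walltop 402.5833995869709
```

With h ≈ 13.4 the views agree: plate top at crop row 51, underside of the lip at 360, and the brown stripe is the contact on the wall beneath the lip. Next I'll look at the cell from above.

Emit:
drive_tool([
  [[0,0,-8.15],[0,0,0],1],
  [[0,0,-8.15],[0,0,0],1],
  [[0,0,0],[-42.7,0.6,3],1],
  [[0,0,0],[-42.7,0.6,3],1],
  [[0,0,0],[-42.7,0.6,3],1],
  [[0,0,0],[-42.7,0.6,3],1],
  [[0,0,0],[-42.7,0.6,3],1],
  [[0,0,0],[-42.7,0.6,3],1],
  [[0,0,0],[-42.7,0.6,2],1],
  [[0,0,0],[0,0,0],1],
])

```text
time_s: 3.2
ee_pos: [0.4896, -0.0894, 0.1508]
eef_rot: [-3.141, -0.0, 1.521]
force: [-0.4, 0.3, 0.2]
grip_width: 0.0936
```

Run:
```python
from station import ctrl
from h import *
import json
o=ctrl.get_obs();print(o['time_s'],o['ee_pos'],o['eef_rot'],o['force'])
c=ctrl.calibration("wrist");json.dump({k:np.array(v).tolist() for k,v in c.items()},open("w2.json","w"))
im=ctrl.camera("wrist");cv2.imwrite("pics/w2.png",im[:,:,::-1])
print(proj(c,(.545,-.094,.04),True),proj(c,(.472,-.09,.04),True))
u=proj(c,(.507,-.092,.04),True).astype(int);x0,y0=u-50;print(x0,y0)
cv2.imwrite("pics/w2a.png",cv2.resize(im[y0:y0+100,x0:x0+100,::-1],None,fx=6,fy=6,interpolation=cv2.INTER_CUBIC))
```

```text
3.2 [ 0.48964182 -0.08939998  0.15082181] [-3.14127277e+00 -2.89053045e-05  1.52098343e+00] [-0.38167006  0.31629094  0.19629097]
[256.86433406 228.89975594] [257.0483507 165.1126921]
206 146
```

View pics/w2.png

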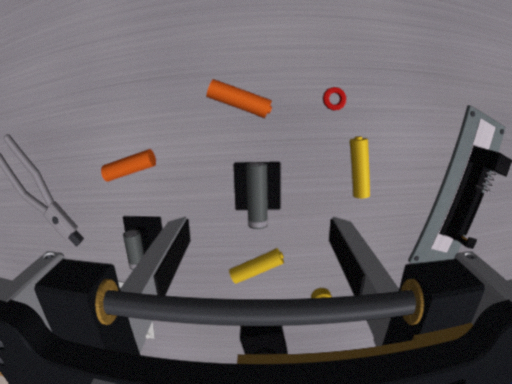

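View pics/w2a.png

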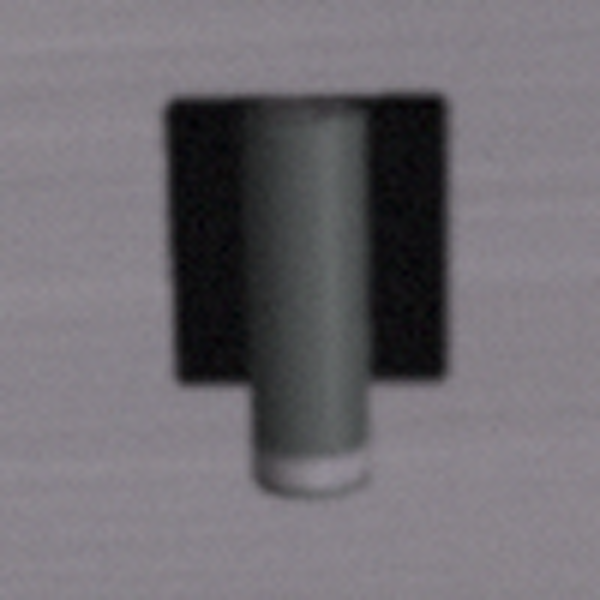

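Run:
```python
from h import *
import json
c=json.load(open("w2.json"))
A=lambda p,z:at(c,crop(p,6,206,146),z,True)
f=A((306,100),.051);b=A((312,492),.045);print(f,b,np.hypot(*(b-f)[:2]))
for z in(.04,):
  L1,L2,R1,R2=A((245,120),z),A((254,470),z),A((368,120),z),A((370,470),z)
  m1=(L1+R1)/2;m2=(L2+R2)/2;print(m1,m2,np.arctan2((m2-m1)[1],(m2-m1)[0]),np.linalg.norm(L1-R1))
F=[A(p,.006) for p in[(170,100),(447,97),(178,380),(447,380)]]
print("foot",np.mean(F,0),*F)
d=F[2]+F[3]-F[0]-F[1];print(np.arctan2(d[1],d[0]))
```

```text
[ 0.46669068 -0.09011819  0.051     ] [ 0.54119082 -0.09296573  0.045     ] 0.07455453685473334
[ 0.47247665 -0.09042998  0.04      ] [ 0.53893358 -0.09287754  0.04      ] -0.036812593368558494 0.02158368943588145
foot [ 0.5045485  -0.09159771  0.006     ] [ 0.47435988 -0.1174494   0.006     ] [ 0.47646657 -0.06355045  0.006     ] [ 0.53233146 -0.12006381  0.006     ] [ 0.5350361  -0.06532719  0.006     ]
-0.037661248025799926
```

Emit:
drive_tool([
  [[0,0,-0.75],[-1.8,15,20],1],
  [[0,0,0],[0,0,30],0.6],
  [[0,0,0],[0,0,30],0.6],
  [[0,0,0],[0,0,22.8],0.6],
  [[0,0,0],[0,0,10],0.6],
  [[0,0,0],[0,0,0],0.6],
])

```text
time_s: 4.0
ee_pos: [0.505, -0.0901, 0.0382]
eef_rot: [-3.141, -0.0, 1.537]
force: [-0.3, 0.2, 0.4]
grip_width: 0.0565
```

Run:
```python
from station import ctrl
from h import *
o=ctrl.get_obs();print(o['time_s'],o['ee_pos'],o['eef_rot'],o['force'],o['grip_width'])
im=ctrl.camera("wrist");cv2.imwrite("pics/w3.png",im[:,:,::-1])
```

```text
4.0 [ 0.50501171 -0.09007192  0.03819247] [-3.14117877e+00 -1.78068230e-04  1.53713827e+00] [-0.33274897  0.16060129  0.36662822] 0.056544935149666756
```

View pics/w3.png

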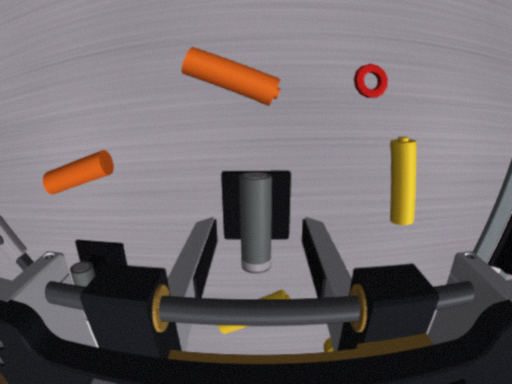

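Emit:
drive_tool([
  [[0,0,0],[-1.4,0,0],0.4],
  [[0,0,0],[0,0,0],0.2],
  [[0,0,0],[0,0,0],0.1],
  [[0,0,0],[0,0,0],0.1],
  [[0,0,0],[0,0,0],0.1],
  [[0,0,0],[0,0,0],0.1],
], squeeze=40)

```text
time_s: 4.8
ee_pos: [0.5049, -0.0924, 0.0381]
eef_rot: [-3.141, -0.0, 1.536]
force: [0.1, -0.2, -0.2]
grip_width: 0.0094
```

Run:
```python
from station import ctrl
from h import *
im=ctrl.camera("wrist");cv2.imwrite("pics/w4.png",im[:,:,::-1])
im=ctrl.camera("scene");cv2.imwrite("pics/s4.png",cv2.resize(im[150:270,130:280,::-1],None,fx=5,fy=5,interpolation=cv2.INTER_CUBIC))
```

```text
(no output)
```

View pics/w4.png

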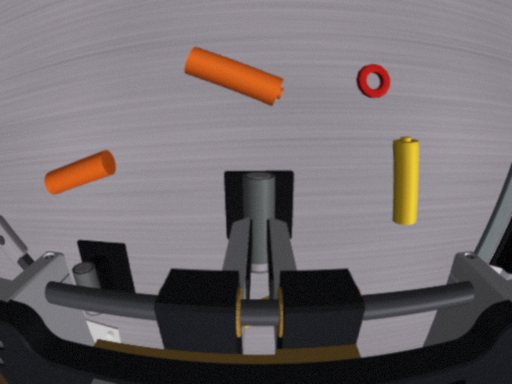

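View pics/s4.png

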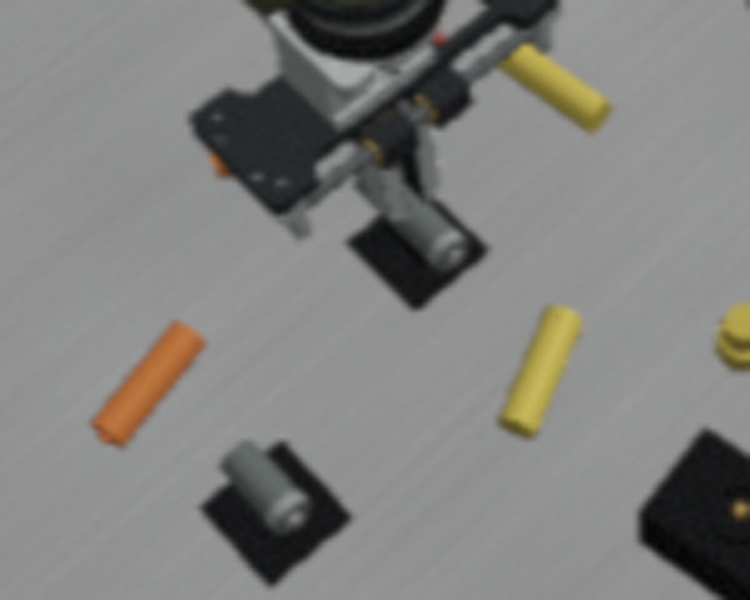

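```bash
python3 - <<'E'
import cv2
t=cv2.imread("pics/w4.png")
cv2.imwrite("pics/w4a.png",cv2.resize(t[160:290,200:320],None,fx=6,fy=6,interpolation=cv2.INTER_CUBIC)[:600])
E
python3 - <<'E'
import sys;sys.path.insert(0,'.')
from station import ctrl
from h import *
c=ctrl.calibration("wrist");o=ctrl.get_obs();M=R.from_euler('xyz',o['eef_rot']).as_matrix();p=o['ee_pos']
for g in (4.7,11):
  for s in(-1,1):
    for y in(-8,8):
      for z in (17,-2):
        print(g*s,y,z,proj(c,p+M@np.array([g*s,y,z])/1e3,True).round(1))
E
```

```text
-4.7 -8 17 [251.9 203.3]
-4.7 -8 -2 [251.3 212.4]
-4.7 8 17 [252.1 222.8]
-4.7 8 -2 [251.5 233.1]
4.7 -8 17 [264.3 203.3]
4.7 -8 -2 [264.8 212.4]
4.7 8 17 [264.2 222.8]
4.7 8 -2 [264.6 233.2]
-11 -8 17 [243.6 203.3]
-11 -8 -2 [242.2 212.3]
-11 8 17 [243.9 222.7]
-11 8 -2 [242.7 233.1]
11 -8 17 [272.6 203.3]
11 -8 -2 [273.8 212.3]
11 8 17 [272.3 222.8]
11 8 -2 [273.4 233.1]
```

View pics/w4a.png

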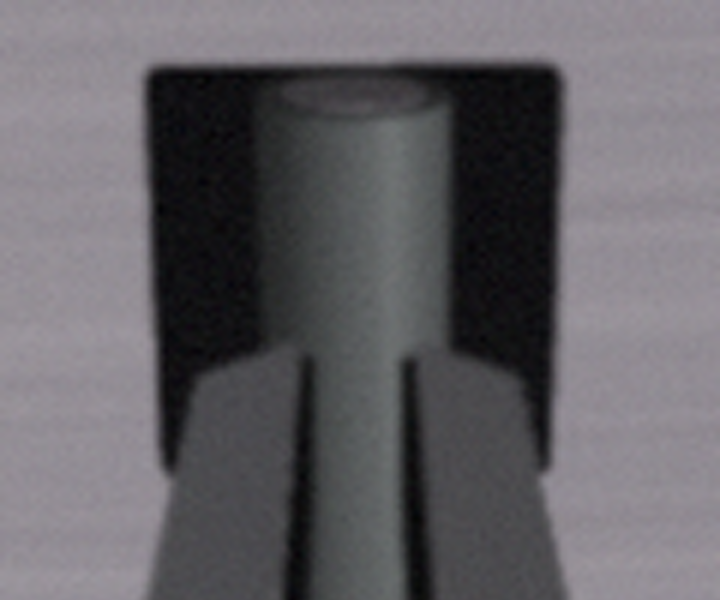

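The fingers shut to 9.4 mm above the cell without touching it. In the picture the fingertips sit at row ~219, about 30 mm further back along the tool than the stated 17 mm ahead of the TCP. I'll measure the tip position from the two finger pictures.

Run:
```python
import cv2
for n,x0,y0 in(("w3",185,195),("w1",160,195)):
    t=cv2.imread(f"pics/{n}.png");w=150 if n=="w3" else 200
    cv2.imwrite(f"pics/{n}t.png",cv2.resize(t[y0:y0+60,x0:x0+w],None,fx=4 if n=="w1" else 5,fy=4 if n=="w1" else 5,interpolation=cv2.INTER_CUBIC))
```

```text
(no output)
```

View pics/w3t.png

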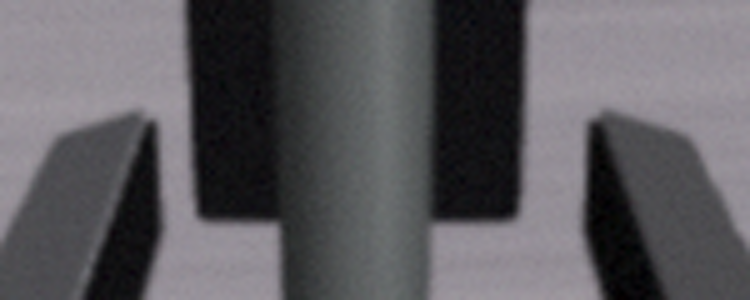

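View pics/w1t.png

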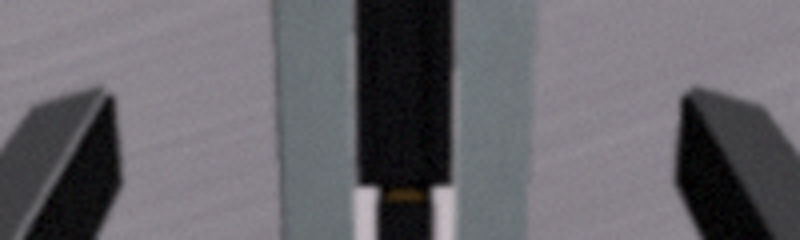

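Run:
```python
from h import *
import json
from scipy.optimize import least_squares
c=json.load(open("w1.json"));p=np.array([0.50126936,0.20861942,0.1702861]);M=R.from_euler('xyz',[-3.14090135,7.94656671e-04,1.23566712]).as_matrix()
for w in(94.2,):
  for L,Rr in [((188.3,218.7),(330.7,218.7)),((190,240.5),(329,241))]:
    f=lambda v:np.r_[proj(c,p+M@np.array([-w/2+v[2],v[0],v[1]])/1e3,True)-L,proj(c,p+M@np.array([w/2+v[2],v[0],v[1]])/1e3,True)-Rr]
    s=least_squares(f,[0,0,0]);print(s.x,s.cost)
o,_=ray(c,(250,180),True);print("cam in tool",M.T@(o-p)*1e3)
```

```text
[ -8.99722725 -16.75408311   0.79566494] 0.0003363472482675622
[  6.80279623 -17.77287189   0.79842288] 0.053970450149800765
cam in tool [   0.69549408  -82.80659689 -195.40084639]
```

Solved from the two corner pairs, the fingertips are at tool z = -17 mm and the pads are 16 mm wide. So the tips are really 17 mm behind the reported TCP, currently at z ≈ 0.055. I'll open, go down in two checked steps, and grip again.

Emit:
drive_tool([
  [[0,0,0],[0,0,0],0.5],
  [[0,0,0],[0,0,0],0.5],
  [[0,0,0],[0,0,10],0.5],
  [[0,0,0],[0,0,6],0.5],
  [[0,0,0],[0,0,0],0.5],
])

```text
time_s: 5.52
ee_pos: [0.5045, -0.0923, 0.0214]
eef_rot: [-3.14, -0.0, 1.536]
force: [-0.4, -0.2, 0.2]
grip_width: 0.0469
```

Run:
```python
from station import ctrl
from h import *
o=ctrl.get_obs();print(o['time_s'],o['ee_pos'],o['force'],o['grip_width'])
im=ctrl.camera("wrist");cv2.imwrite("pics/w5.png",im[:,:,::-1])
```

```text
5.525 [ 0.5045219  -0.09226535  0.02138406] [-0.43432301 -0.20962126  0.22934183] 0.04685217266193629
```

View pics/w5.png

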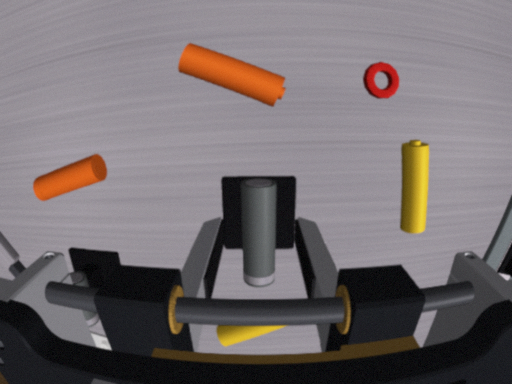

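Emit:
drive_tool([
  [[0,0,0],[0,0,8],0.5],
  [[0,0,0],[0,0,6],0.5],
  [[0,0,0],[0,0,0],0.3],
  [[0,0,0],[0,0,0],0.1],
  [[0,0,0],[0,0,0],0.1],
  [[0,0,0],[0,0,0],0.1],
], squeeze=40)

```text
time_s: 6.32
ee_pos: [0.5051, -0.0926, 0.0084]
eef_rot: [3.141, 0.0, 1.536]
force: [-2.1, -2.2, 2.0]
grip_width: 0.0211
```

Run:
```python
from station import ctrl
from h import *
o=ctrl.get_obs();print(o['time_s'],o['ee_pos'],o['eef_rot'],o['force'],o['grip_width'])
im=ctrl.camera("wrist");cv2.imwrite("pics/w6.png",im[:,:,::-1])
```

```text
6.325 [ 0.50506601 -0.09259253  0.00839215] [3.14122814e+00 3.72384982e-04 1.53611453e+00] [-2.10783957 -2.22064673  1.98952993] 0.02108061907639044
```

View pics/w6.png

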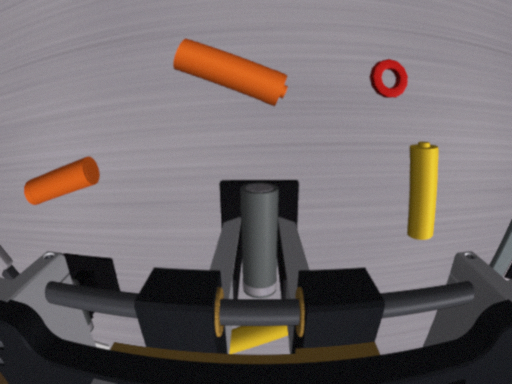

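```bash
cat > plan.py <<'E'
from h import *
CTR=np.array([.5305,.2007]);YAW=-.332
CT=np.array([0,-.5,-31.6])  # cell centre in tool, mm
def pose(X,Z,phi,Y=0,ct=None):
    ct=CT if ct is None else np.array(ct)
    cx=np.array([np.cos(YAW),np.sin(YAW),0]);cy=np.array([-cx[1],cx[0],0]);cz=np.array([0,0,1.])
    p=np.radians(phi);a=cx*np.cos(p)+cz*np.sin(p);M=np.c_[cy,a,np.cross(cy,a)]
    C=np.r_[CTR,0]+(cx*X+cy*Y+cz*Z)/1e3
    return M,C-M@ct/1e3
def delta(M0,p0,M1,p1):
    return np.degrees(R.from_matrix(M0.T@M1).as_rotvec()),M0.T@(p1-p0)*1e3
def cur(o): return R.from_euler('xyz',o['eef_rot']).as_matrix(),np.array(o['ee_pos'])
def cellstate(o,ct=None):
    ct=CT if ct is None else np.array(ct)
    M,p=cur(o);C=p+M@ct/1e3
    cx=np.array([np.cos(YAW),np.sin(YAW),0]);cy=np.array([-cx[1],cx[0],0])
    q=C-np.r_[CTR,0];f=o['force'];a=M[:,1]
    return dict(X=q@cx*1e3,Y=q@cy*1e3,Z=q[2]*1e3,phi=np.degrees(np.arcsin(a[2])),yawerr=np.degrees(np.arctan2(a@cy,a@cx)),fx=f@cx,fy=f@cy,fz=f[2],t=o['time_s'],w=o['grip_width'])
E
python3 - <<'E'
from plan import *
from station import ctrl
np.set_printoptions(precision=2,suppress=True)
M,p=cur(ctrl.get_obs());p=p+[0,0,.1]
M1,p1=pose(30,110,26)
print(M1,p1,delta(M,p,M1,p1))
# yaw first then shift in leveled frame
M2=pose(30,110,0)[0];print(delta(M,p,M2,p1), delta(M2,p1,M1,p1))
E
```

```text
[[ 0.33  0.85  0.41]
 [ 0.95 -0.29 -0.14]
 [ 0.    0.44 -0.9 ]] [0.57 0.19 0.08] (array([-25.78,  -3.85,  16.74]), array([281.03,  57.53,  26.52]))
(array([ 0.03,  0.02, 17.03]), array([281.03,  57.53,  26.52])) (array([-26.,  -0.,   0.]), array([0., 0., 0.]))
```

Emit:
drive_tool([
  [[0,0,0],[0,0,-10],0.1],
  [[0,0,0],[0,0,-30],0.1],
  [[0,0,0],[0,0,-30],0.1],
  [[0,0,0],[0,0,-30],0.1],
])

```text
time_s: 6.88
ee_pos: [0.5049, -0.0922, 0.1097]
eef_rot: [3.141, -0.0, 1.536]
force: [0.4, 0.1, -1.1]
grip_width: 0.0212
```

Emit:
drive_tool([
  [[0,0,0],[40.1,8.2,0],0.1],
  [[0,0,0],[40.1,8.2,0],0.1],
  [[0,0,0],[40.1,8.2,0],0.1],
  [[0,0,0],[40.1,8.2,0],0.1],
  [[0,0,0],[40.1,8.2,0],0.1],
  [[0,0,0],[40.1,8.2,0],0.1],
  [[0,0,0],[40.1,8.2,0],0.1],
  [[0,0,8.5],[0,0,0],0.1],
  [[0,0,8.5],[0,0,0],0.1],
  [[-8.7,0,0],[0,0,0],0.1],
  [[-8.7,0,0],[0,0,0],0.1],
  [[-8.6,0,0],[0,0,0],0.1],
  [[0,0,0],[0,0,0],0.1],
])

```text
time_s: 8.5
ee_pos: [0.5705, 0.1869, 0.1081]
eef_rot: [2.689, 0.001, 1.241]
force: [0.6, -0.4, -0.6]
grip_width: 0.0211
```

Run:
```python
from plan import *
from station import ctrl
np.set_printoptions(precision=2,suppress=True)
o=ctrl.get_obs();M,p=cur(o);print(p,cellstate(o))
c=ctrl.calibration("wrist");q,_=ray(c,(250,180),True);print("cam in tool",M.T@(q-p)*1e3)
im=ctrl.camera("wrist");cv2.imwrite("pics/w7.png",im[:,:,::-1])
im=ctrl.camera("scene");cv2.imwrite("pics/s7.png",im[:,:,::-1])
cs=ctrl.calibration("scene")
C=p+M@CT/1e3
for n,v in(("ctr",C),("nub",C+M[:,1]*.038),("flat",C-M[:,1]*.035)):print(n,v,proj(cs,v),proj(c,v,True))
```

```text
[0.57 0.19 0.11] {'X': np.float64(28.079684866301935), 'Y': np.float64(-0.031029043510549456), 'Z': np.float64(136.2790166593941), 'phi': np.float64(25.948901874559205), 'yawerr': np.float64(0.16000429017993142), 'fx': np.float64(0.7283118349583454), 'fy': np.float64(-0.13093976062785823), 'fz': np.float64(-0.5616203307790711), 't': 8.5, 'w': 0.021141945385055098}
cam in tool [   0.69  -82.88 -195.74]
ctr [0.56 0.19 0.14] [299.07 121.24] [258.17 241.14]
nub [0.59 0.18 0.15] [306.1  126.29] [258.23 290.99]
flat [0.53 0.2  0.12] [292.93 116.83] [258.13 186.39]
```

View pics/w7.png

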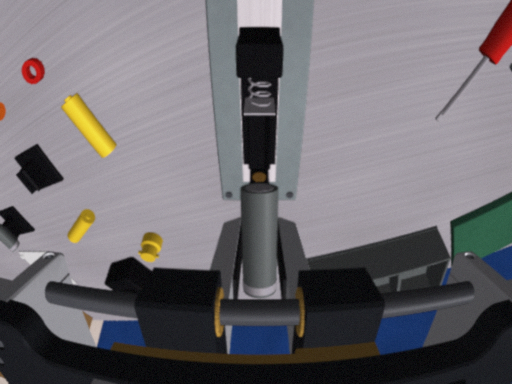

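View pics/s7.png

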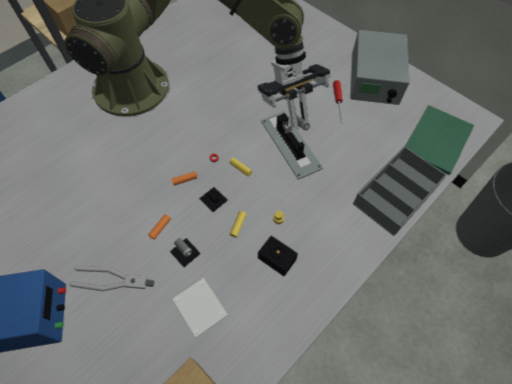

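Emit:
drive_tool([
  [[0,0,0],[0,-8.5,17.5],0.1],
  [[0,0,0],[0,-8.5,17.5],0.1],
  [[0,0,0],[0,-8.5,17.5],0.1],
  [[0,0,0],[0,-3.5,7.2],0.1],
  [[0,0,0],[0,-2,4],0.1],
  [[0,0,0],[0,0,0],0.1],
])

```text
time_s: 9.35
ee_pos: [0.5729, 0.1859, 0.0385]
eef_rot: [2.687, -0.0, 1.239]
force: [-5.1, -2.4, 9.5]
grip_width: 0.0209
```

Run:
```python
from plan import *
from station import ctrl
np.set_printoptions(precision=2,suppress=True)
o=ctrl.get_obs();M,p=cur(o);print({k:round(float(v),2) for k,v in cellstate(o).items()})
print(M.T@np.array([np.cos(YAW),np.sin(YAW),0]))
im=ctrl.camera("wrist");cv2.imwrite("pics/w8.png",im[:,:,::-1]);cv2.imwrite("pics/w8a.png",cv2.resize(im[90:240,180:340,::-1],None,fx=4,fy=4,interpolation=cv2.INTER_CUBIC))
```

```text
{'X': 30.55, 'Y': -0.14, 'Z': 66.68, 'phi': 26.07, 'yawerr': -0.02, 'fx': -4.07, 'fy': -3.97, 'fz': 9.46, 't': 9.35, 'w': 0.02}
[0.   0.9  0.44]
```

View pics/w8a.png

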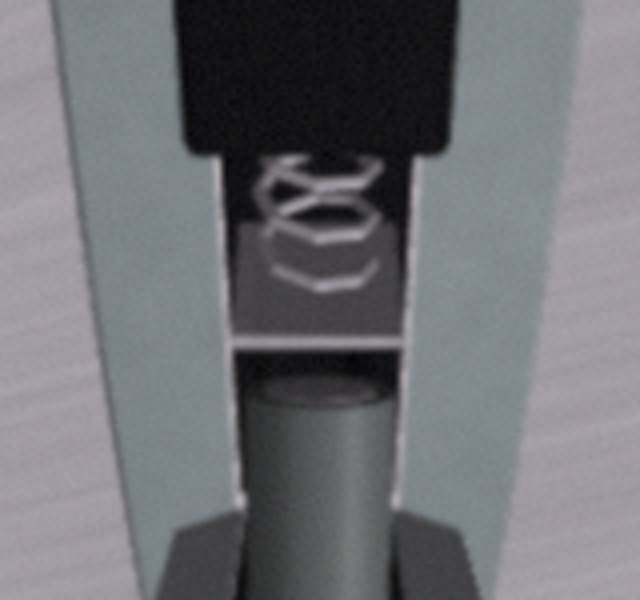

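Emit:
drive_tool([
  [[0,0,0],[0,0,0],0.1],
])

```text
time_s: 9.52
ee_pos: [0.5729, 0.186, 0.0386]
eef_rot: [2.687, -0.0, 1.239]
force: [-5.1, -2.9, 8.3]
grip_width: 0.0211
```

```bash
cat > st.py <<'E'
from plan import *
from station import ctrl
o=ctrl.get_obs();print({k:round(float(v),2) for k,v in cellstate(o).items()},o['moment'].round(2))
E
python3 st.py
python3 - <<'E'
from station import ctrl
import cv2
im=ctrl.camera("scene");cv2.imwrite("pics/s9.png",cv2.resize(im[50:190,230:350,::-1],None,fx=4,fy=4,interpolation=cv2.INTER_CUBIC))
E
```

```text
{'X': 30.51, 'Y': -0.1, 'Z': 66.79, 'phi': 26.07, 'yawerr': -0.02, 'fx': -3.88, 'fy': -4.35, 'fz': 8.25, 't': 9.53, 'w': 0.02} [-0.73  0.26 -0.49]
```

View pics/s9.png

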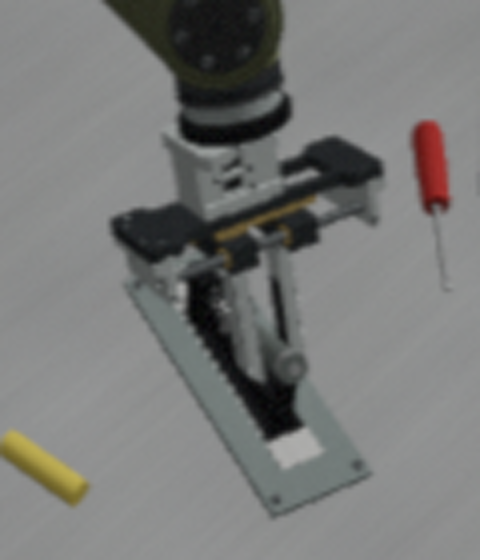

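View pics/w8.png

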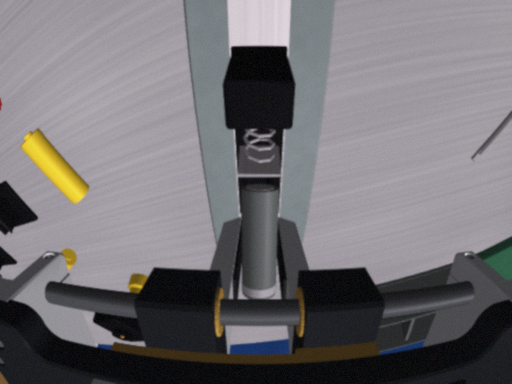

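The cell's underside is resting on the lip, about 9 N and well under the limit. At this tilt it was too far forward to come down. I'll raise it, move back and come down again.

Emit:
drive_tool([
  [[0,0,0],[0,3.5,-7.2],0.1],
  [[0,0,0],[0,0,0],0.1],
])

```text
time_s: 9.82
ee_pos: [0.5727, 0.1863, 0.0463]
eef_rot: [2.687, -0.001, 1.239]
force: [0.5, -0.4, -1.2]
grip_width: 0.0204
```

```bash
python3 st.py
```

```text
{'X': 30.24, 'Y': 0.13, 'Z': 74.44, 'phi': 26.05, 'yawerr': -0.0, 'fx': 0.6, 'fy': -0.25, 'fz': -1.22, 't': 9.82, 'w': 0.02} [ 0.09  0.22 -0.02]
```

Run:
```python
from station import ctrl
import cv2,numpy as np
im=ctrl.camera("wrist")[:,:,::-1];cv2.imwrite("pics/w10.png",im)
ims=[cv2.imread("pics/w6.png"),cv2.imread("pics/w7.png"),cv2.imread("pics/w8.png"),im]
cv2.imwrite("pics/cmp.png",np.hstack([cv2.resize(i[170:300,225:295],None,fx=2.8,fy=4.5,interpolation=cv2.INTER_CUBIC) for i in ims]))
```

```text
(no output)
```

View pics/cmp.png

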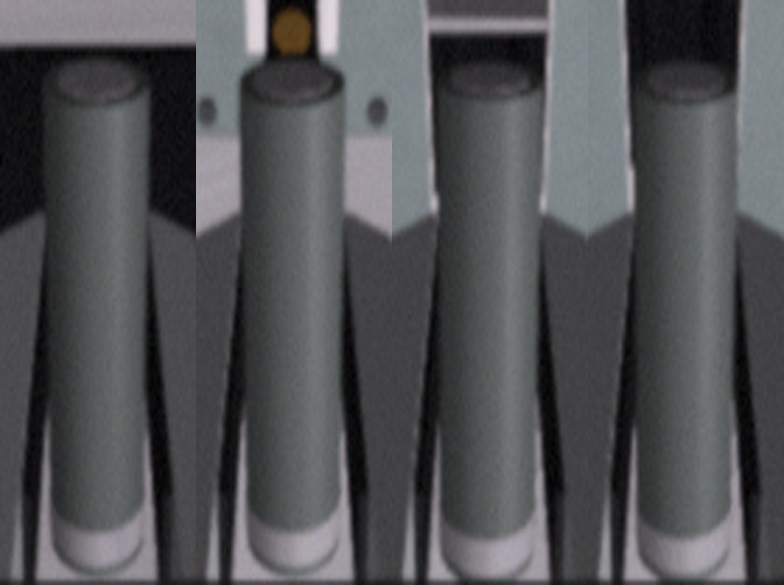

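View pics/w10.png

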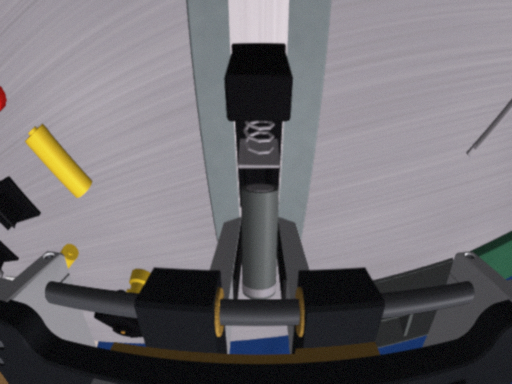

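```bash
cat > fit.py <<'E'
from plan import *
import json
from scipy.optimize import least_squares
# camera pose in tool: use w1 calib + pose
c=json.load(open("w1.json"));p=np.array([0.50126936,0.20861942,0.1702861]);M=R.from_euler('xyz',[-3.14090135,7.94656671e-04,1.23566712]).as_matrix()
PT=lambda v:proj(c,p+M@np.array(v)/1e3,True)
def extr(cy,cz,th):
    # th: extra button-up pitch deg (toward -tool z); returns rows: flat rim min, flat rim max, button rim max
    t=np.radians(th);a=np.array([0,np.cos(t),-np.sin(t)]);n=np.array([0,-np.sin(t),-np.cos(t)]);s=np.array([1,0,0])
    C=np.array([0,cy,cz]);A=np.linspace(0,2*np.pi,73)
    f=np.array([PT(C-35*a+11*(np.cos(k)*n+np.sin(k)*s)) for k in A])[:,1]
    b=np.array([PT(C+35*a+11*(np.cos(k)*n+np.sin(k)*s)) for k in A])[:,1]
    return np.array([f.min(),f.max(),b.max()])
E
python3 - <<'E'
from fit import *
print(extr(-.5,-31.6,0))
r=lambda y:(y+.5)/4.5-.5+170
for n,obs in dict(w6=(58,103,572),w7=(58,103,573),w10=(62,103,582)).items():
    ob=np.array([r(v) for v in obs]);print(n,ob)
    s=least_squares(lambda v:extr(*v)-ob,[-.5,-31.6,0]);print(s.x,s.cost)
E
```

```text
[181.40898343 192.09367432 297.49305066]
w6 [182.5        192.5        296.72222222]
[  1.0185422  -28.48868638   0.85124274] 2.3591776720348385e-21
w7 [182.5        192.5        296.94444444]
[  0.9185328  -28.84889424   0.88349025] 2.3603001011961104e-22
w10 [183.38888889 192.5        298.94444444]
[  1.00740356 -30.36380335   2.41396812] 1.3082911519163163e-21
```

Run:
```python
import cv2,numpy as np
for n in("w6","w7","w10"):
    g=cv2.cvtColor(cv2.imread(f"pics/{n}.png"),cv2.COLOR_BGR2GRAY).astype(float)
    print(n,"flat",g[178:200,256:262].mean(1).round().astype(int));print("btn",g[284:304,256:262].mean(1).round().astype(int))
```

```text
w6 flat [140 110  54  21  25  42  54  59  59  59  60  61  63  70  67  70  84  89
  89  90  89  88]
btn [ 87  88  87  93 118 139 145 146 145 144 142 131 107 100 107  69  33  27
  30  31]
w7 flat [66 69 66 51 31 36 50 52 52 52 53 54 60 69 66 70 87 92 92 92 92 92]
btn [ 92  91  90  98 122 144 150 150 149 150 148 136 111 108 119  76  34  25
  26  29]
w10 flat [18 17 18 18 21 30 41 48 51 51 52 58 69 71 63 75 87 88 89 91 89 89]
btn [ 90  90  91  90  92 109 135 147 149 150 150 149 145 124  92  51  27  25
  26  27]
```

Run:
```python
from fit import *
b=extr(-.5,-31.6,0)
for d in((.5,-.4,1.5),(.8,-.3,1.6),(.3,-.4,1.5)):
    s=least_squares(lambda v:extr(*v)-b-np.array(d),[-.5,-31.6,0]);print(s.x)
for v in [(-.5,-31.6,2),(-.5,-33,0),(-.5,-33,2)]:print(extr(*v)-b)
```

```text
[ -0.54317606 -32.73970948   1.42831315]
[ -0.27282936 -32.39637118   1.72479665]
[ -0.75919387 -33.1121479    1.15290885]
[ 0.12032322 -1.31018931  0.64971638]
[0.60497304 0.77608516 1.3234173 ]
[ 0.72192127 -0.55026396  1.98532131]
```

```bash
python3 - <<'E'
s=open("plan.py").read()
s=s.replace("-31.6])","-32.8])\nDPHI=1.5").replace("p=np.radians(phi);","p=np.radians(phi-DPHI);").replace("np.degrees(np.arcsin(a[2]))","np.degrees(np.arcsin(a[2]))+DPHI")
s+='''
H=13.4
def geo(X,Z,phi):
    p=np.radians(phi);a=np.array([np.cos(p),np.sin(p)]);n=np.array([-a[1],a[0]]);C=np.array([X,Z])
    pts=dict(ft=C-35*a+11*n,fb=C-35*a-11*n,bb=C+35*a-11*n,nb=C+38*a-4.5*n,nt=C+38*a+4.5*n,bt=C+35*a+11*n)
    s=(H+31-(C-11*n)[0])/a[0]
    push=H-32-min(pts['ft'][0],pts['fb'][0])
    lipclr=(C-11*n+s*a)[1]-65 if s<35 else None
    return push,lipclr,{k:v.round(1).tolist() for k,v in pts.items()}
'''
open("plan.py","w").write(s)
t=open("st.py").read()+'''
s=cellstate(o);print(geo(s['X'],s['Z'],s['phi']))
M,p=cur(o);import sys
np.set_printoptions(precision=2,suppress=True)
for a in sys.argv[1:]:
    X,Z,f=map(float,a.split(','));print(a,*delta(M,p,*pose(X,Z,f)),geo(X,Z,f))
'''
open("st.py","w").write(t)
E
python3 st.py 20,75.5,27.5 20,67,27.5
```

```text
{'X': 29.5, 'Y': -0.01, 'Z': 75.04, 'phi': 27.53, 'yawerr': 0.01, 'fx': 0.5, 'fy': 0.11, 'fz': -1.19, 't': 9.88, 'w': 0.02} [0.1  0.24 0.02]
(np.float64(-11.983464078779726), np.float64(5.394129855970178), {'ft': [-6.6, 68.6], 'fb': [3.6, 49.1], 'bb': [65.6, 81.5], 'nb': [65.3, 88.6], 'nt': [61.1, 96.6], 'bt': [55.5, 101.0]})
20,75.5,27.5 [ 0.03 -0.04  0.  ] [-0.01 -8.35 -4.59] (np.float64(-2.4753860931768656), np.float64(10.800634617932843), {'ft': [-16.1, 69.1], 'fb': [-6.0, 49.6], 'bb': [56.1, 81.9], 'nb': [55.8, 89.1], 'nt': [51.6, 97.0], 'bt': [46.0, 101.4]})
20,67,27.5 [ 0.03 -0.04  0.  ] [ -0.01 -12.08   3.05] (np.float64(-2.4753860931768656), np.float64(2.300634617932843), {'ft': [-16.1, 60.6], 'fb': [-6.0, 41.1], 'bb': [56.1, 73.4], 'nb': [55.8, 80.6], 'nt': [51.6, 88.5], 'bt': [46.0, 92.9]})
```

Emit:
drive_tool([
  [[0,0,0],[0,-4.2,-2.3],0.1],
  [[0,0,0],[0,-4.2,-2.3],0.1],
  [[0,0,0],[0,-1.9,3.8],0.1],
  [[0,0,0],[0,-1.8,3.8],0.1],
  [[0,0,0],[0,0,0],0.1],
], squeeze=55)

```text
time_s: 10.5
ee_pos: [0.5629, 0.1891, 0.0367]
eef_rot: [2.688, 0.001, 1.239]
force: [0.2, 0.2, -0.9]
grip_width: 0.0209
```

```bash
python3 st.py 15,66.5,27.5
```

```text
{'X': 19.59, 'Y': -0.37, 'Z': 65.99, 'phi': 27.46, 'yawerr': 0.04, 'fx': 0.15, 'fy': 0.27, 'fz': -0.92, 't': 10.5, 'w': 0.02} [0.05 0.25 0.01]
(np.float64(-2.059525944411977), np.float64(1.490766622225209), {'ft': [-16.5, 59.6], 'fb': [-6.4, 40.1], 'bb': [55.7, 72.4], 'nb': [55.4, 79.5], 'nt': [51.2, 87.5], 'bt': [45.6, 91.9]})
15,66.5,27.5 [-0.04  0.02  0.04] [ 0.38 -3.88 -2.47] (np.float64(2.5246139068231344), np.float64(4.403469870691566), {'ft': [-21.1, 60.1], 'fb': [-11.0, 40.6], 'bb': [51.1, 72.9], 'nb': [50.8, 80.1], 'nt': [46.6, 88.0], 'bt': [41.0, 92.4]})
```

Emit:
drive_tool([
  [[0,0,0],[0.3,-2.2,-1.3],0.1],
  [[0,0,0],[0,0,0],0.1],
])

```text
time_s: 10.75
ee_pos: [0.5607, 0.1905, 0.0376]
eef_rot: [2.688, -0.0, 1.239]
force: [-0.6, -0.0, -0.4]
grip_width: 0.021
```

```bash
python3 st.py
```

```text
{'X': 17.06, 'Y': 0.18, 'Z': 66.9, 'phi': 27.51, 'yawerr': 0.03, 'fx': -0.57, 'fy': -0.22, 'fz': -0.38, 't': 10.75, 'w': 0.02} [ 0.03  0.25 -0.03]
(np.float64(0.46706997244973536), np.float64(3.731852488342483), {'ft': [-19.1, 60.5], 'fb': [-8.9, 41.0], 'bb': [53.2, 73.3], 'nb': [52.8, 80.5], 'nt': [48.7, 88.4], 'bt': [43.0, 92.8]})
```

Emit:
drive_tool([
  [[0,0,0],[0,-1.8,-0.9],0.1],
  [[0,0,0],[0,0,0],0.1],
])

```text
time_s: 11.0
ee_pos: [0.559, 0.1911, 0.0377]
eef_rot: [2.687, -0.0, 1.239]
force: [2.5, -0.4, -0.4]
grip_width: 0.0207
```

```bash
python3 st.py
```

```text
{'X': 15.21, 'Y': 0.18, 'Z': 66.99, 'phi': 27.52, 'yawerr': 0.03, 'fx': 2.49, 'fy': 0.42, 'fz': -0.39, 't': 11.0, 'w': 0.02} [-0.05 -0.06  0.02]
(np.float64(2.309441726699095), np.float64(4.794800117896074), {'ft': [-20.9, 60.6], 'fb': [-10.7, 41.1], 'bb': [51.3, 73.4], 'nb': [51.0, 80.6], 'nt': [46.8, 88.5], 'bt': [41.2, 92.9]})
```

Emit:
drive_tool([
  [[0,0,0],[0,-1.8,-0.9],0.1],
  [[0,0,0],[0,0,0],0.1],
])

```text
time_s: 11.25
ee_pos: [0.557, 0.1917, 0.0377]
eef_rot: [2.688, -0.0, 1.239]
force: [2.6, -1.3, -1.6]
grip_width: 0.0207
```

```bash
python3 st.py 10,65,27.5 6,65,27.5
```

```text
{'X': 13.16, 'Y': 0.14, 'Z': 66.96, 'phi': 27.52, 'yawerr': 0.03, 'fx': 2.86, 'fy': -0.39, 'fz': -1.6, 't': 11.25, 'w': 0.02} [-0.11 -0.22 -0.05]
(np.float64(4.357984301141265), np.float64(5.82363917087244), {'ft': [-23.0, 60.5], 'fb': [-12.8, 41.0], 'bb': [49.3, 73.4], 'nb': [48.9, 80.5], 'nt': [44.8, 88.5], 'bt': [39.1, 92.9]})
10,65,27.5 [ 0.02 -0.03  0.03] [-0.16 -3.71  0.37] (np.float64(7.524613906823134), np.float64(5.5063051234503035), {'ft': [-26.1, 58.6], 'fb': [-16.0, 39.1], 'bb': [46.1, 71.4], 'nb': [45.8, 78.6], 'nt': [41.6, 86.5], 'bt': [36.0, 90.9]})
6,65,27.5 [ 0.02 -0.03  0.03] [-0.16 -7.31 -1.39] (np.float64(11.524613906823134), None, {'ft': [-30.1, 58.6], 'fb': [-20.0, 39.1], 'bb': [42.1, 71.4], 'nb': [41.8, 78.6], 'nt': [37.6, 86.5], 'bt': [32.0, 90.9]})
```

Emit:
drive_tool([
  [[0,0,0],[0,-3.7,-1.2],0.1],
  [[0,0,0],[0,-3.6,-1.6],0.1],
  [[0,0,0],[0,0,0],0.1],
])

```text
time_s: 11.62
ee_pos: [0.5497, 0.1944, 0.0373]
eef_rot: [2.687, -0.0, 1.24]
force: [6.2, -3.1, 0.8]
grip_width: 0.0208
```

```bash
python3 st.py 2.5,66,27.5
```

```text
{'X': 5.37, 'Y': 0.26, 'Z': 66.53, 'phi': 27.55, 'yawerr': 0.04, 'fx': 6.87, 'fy': -0.91, 'fz': 0.77, 't': 11.62, 'w': 0.02} [-0.32 -0.76  0.01]
(np.float64(12.145902848480503), None, {'ft': [-30.7, 60.1], 'fb': [-20.6, 40.6], 'bb': [41.5, 73.0], 'nb': [41.1, 80.1], 'nt': [37.0, 88.1], 'bt': [31.3, 92.5]})
2.5,66,27.5 [ 0.05 -0.04  0.03] [-0.28 -2.84 -0.79] (np.float64(15.024613906823134), None, {'ft': [-33.6, 59.6], 'fb': [-23.5, 40.1], 'bb': [38.6, 72.4], 'nb': [38.3, 79.6], 'nt': [34.1, 87.5], 'bt': [28.5, 91.9]})
```

Emit:
drive_tool([
  [[0,0,0],[-0.2,-2.4,-0.8],0.1],
  [[0,0,0],[0,0,0],0.1],
])

```text
time_s: 11.88
ee_pos: [0.5476, 0.1951, 0.0372]
eef_rot: [2.686, -0.001, 1.24]
force: [6.6, -1.0, 2.1]
grip_width: 0.0206
```

```bash
python3 st.py
python3 - <<'E'
from plan import *
from station import ctrl
np.set_printoptions(precision=2,suppress=True)
import numpy as np
o=ctrl.get_obs();M,p=cur(o)
for f in (21,14,7,0):
    r=np.radians(f);X=-18.6-14.9+35*np.cos(r)+11*np.sin(r);Z=38.7+35*np.sin(r)+11*np.cos(r)+ (0.5 if f>0 else 0)
    Mn,pn=pose(X,Z,f);print(f,X.round(2),Z.round(2),*delta(M,p,Mn,pn),geo(X,Z,f));M,p=Mn,pn
im=ctrl.camera("wrist")[:,:,::-1];cv2.imwrite("pics/w11.png",im);cv2.imwrite("pics/w11a.png",cv2.resize(im[90:310,190:330],None,fx=4,fy=2.7,interpolation=cv2.INTER_CUBIC))
E
```

```text
{'X': 3.13, 'Y': 0.19, 'Z': 66.4, 'phi': 27.58, 'yawerr': 0.03, 'fx': 6.6, 'fy': 1.19, 'fz': 2.12, 't': 11.88, 'w': 0.02} [-0.31 -0.96 -0.07]
(np.float64(14.387370360703223), None, {'ft': [-33.0, 59.9], 'fb': [-22.8, 40.4], 'bb': [39.2, 72.8], 'nb': [38.9, 80.0], 'nt': [34.7, 88.0], 'bt': [29.1, 92.4]})
21 3.12 62.01 [ 6.58 -0.06  0.03] [-0.23 -5.7   3.78] (np.float64(14.899999999999999), None, {'ft': [-33.5, 59.7], 'fb': [-25.6, 39.2], 'bb': [39.7, 64.3], 'nb': [40.2, 71.4], 'nt': [37.0, 79.8], 'bt': [31.9, 84.8]})
14 3.12 58.34 [ 7. -0.  0.] [ 0.   -5.22  3.28] (np.float64(14.899999999999999), None, {'ft': [-33.5, 60.5], 'fb': [-28.2, 39.2], 'bb': [39.7, 56.1], 'nb': [41.1, 63.2], 'nt': [38.9, 71.9], 'bt': [34.4, 77.5]})
7 2.58 54.38 [ 7. -0. -0.] [-0.   -5.39  3.56] (np.float64(14.899999999999999), None, {'ft': [-33.5, 61.0], 'fb': [-30.8, 39.2], 'bb': [38.7, 47.7], 'nb': [40.8, 54.5], 'nt': [39.7, 63.5], 'bt': [36.0, 69.6]})
0 1.5 49.7 [ 7.  0. -0.] [ 0.   -5.52  4.37] (np.float64(14.899999999999999), None, {'ft': [-33.5, 60.7], 'fb': [-33.5, 38.7], 'bb': [36.5, 38.7], 'nb': [39.5, 45.2], 'nt': [39.5, 54.2], 'bt': [36.5, 60.7]})
```

View pics/w11a.png

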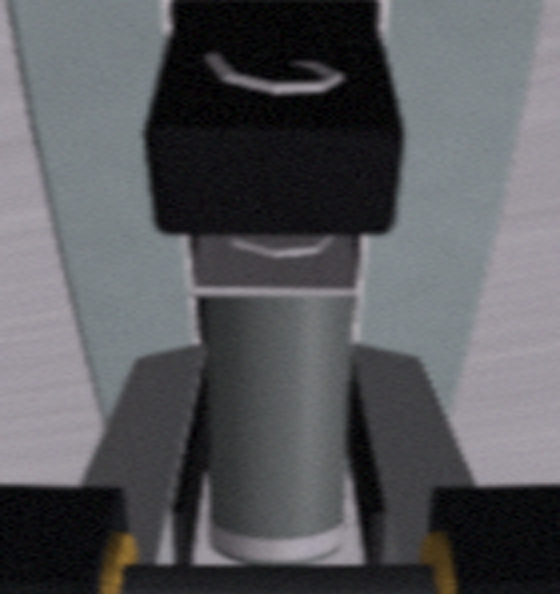

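Emit:
drive_tool([
  [[3.3,0,0],[-0.2,-2.9,1.7],0.1],
  [[3.3,0,0],[0,-2.8,1.9],0.1],
  [[0,0,0],[0,0,0],0.1],
])

```text
time_s: 12.3
ee_pos: [0.5446, 0.1959, 0.0316]
eef_rot: [2.802, -0.002, 1.239]
force: [6.0, -1.0, 2.0]
grip_width: 0.0203
```

```bash
python3 st.py 3.12,58.34,14
```

```text
{'X': 3.53, 'Y': 0.04, 'Z': 62.4, 'phi': 20.96, 'yawerr': -0.02, 'fx': 6.02, 'fy': 0.98, 'fz': 1.98, 't': 12.3, 'w': 0.02} [-0.2  -1.05  0.02]
(np.float64(14.493732852314665), None, {'ft': [-33.1, 60.1], 'fb': [-25.2, 39.6], 'bb': [40.1, 64.6], 'nb': [40.6, 71.8], 'nt': [37.4, 80.2], 'bt': [32.3, 85.2]})
3.12,58.34,14 [ 6.96 -0.09 -0.01] [-0.1  -5.71  3.51] (np.float64(14.90149127125622), None, {'ft': [-33.5, 60.5], 'fb': [-28.2, 39.2], 'bb': [39.7, 56.1], 'nb': [41.1, 63.2], 'nt': [38.9, 71.9], 'bt': [34.4, 77.5]})
```

Run:
```python
from plan import *
from station import ctrl
c=ctrl.calibration("wrist");im=ctrl.camera("wrist")[:,:,::-1];cv2.imwrite("pics/w12.png",im)
cv2.imwrite("pics/w12a.png",cv2.resize(im[110:300,200:320],None,fx=5,fy=3,interpolation=cv2.INTER_CUBIC))
g=cv2.cvtColor(im,cv2.COLOR_BGR2GRAY).astype(float)[:,250:268].mean(1)
for r in range(150,215):print(r,int(g[r]),end=' ')
print()
cx=np.array([np.cos(YAW),np.sin(YAW)])
for r in range(165,215,5):print(r,[((at(c,(258.5,r),z,True)[:2]-CTR)@cx*1e3).round(1) for z in(.064,.065)])
for r in (284,288,292,296,300):print(r)
```

```text
150 16 151 18 152 18 153 17 154 16 155 16 156 16 157 16 158 17 159 17 160 17 161 16 162 16 163 16 164 17 165 17 166 16 167 16 168 17 169 16 170 17 171 18 172 17 173 25 174 43 175 58 176 62 177 63 178 62 179 65 180 72 181 83 182 103 183 116 184 109 185 84 186 65 187 62 188 62 189 63 190 63 191 62 192 62 193 63 194 69 195 94 196 128 197 144 198 127 199 97 200 87 201 88 202 88 203 88 204 87 205 88 206 87 207 88 208 88 209 87 210 88 211 88 212 88 213 87 214 87 
165 [np.float64(-52.3), np.float64(-52.9)]
170 [np.float64(-49.4), np.float64(-50.0)]
175 [np.float64(-46.4), np.float64(-47.1)]
180 [np.float64(-43.4), np.float64(-44.1)]
185 [np.float64(-40.3), np.float64(-41.0)]
190 [np.float64(-37.1), np.float64(-37.8)]
195 [np.float64(-33.8), np.float64(-34.6)]
200 [np.float64(-30.5), np.float64(-31.3)]
205 [np.float64(-27.1), np.float64(-27.9)]
210 [np.float64(-23.5), np.float64(-24.4)]
284
288
292
296
300
```

View pics/w12a.png

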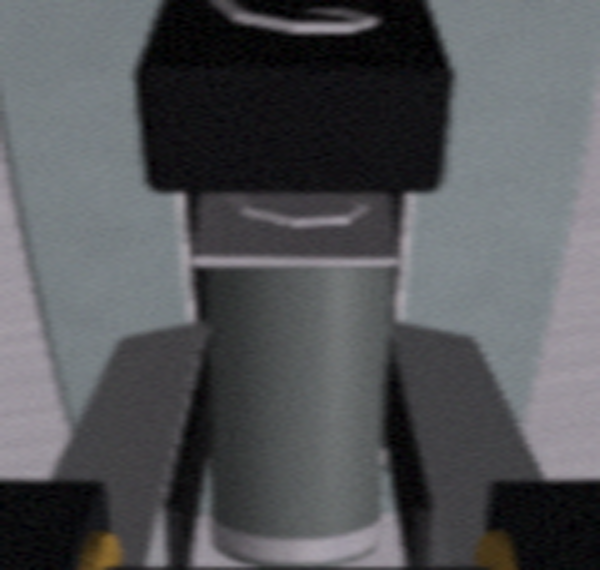

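```bash
sed -i 's/CT=np.array(\[0,-.5,-32.8\])/CT=np.array([0,1.4,-32.8])/' plan.py; python3 st.py 3.1,62.2,21
```

```text
{'X': 5.16, 'Y': 0.07, 'Z': 62.97, 'phi': 20.99, 'yawerr': -0.01, 'fx': 4.89, 'fy': 0.73, 'fz': 2.16, 't': 12.35, 'w': 0.02} [-0.18 -1.1   0.01]
(np.float64(12.855316468697886), None, {'ft': [-31.5, 60.7], 'fb': [-23.6, 40.2], 'bb': [41.8, 65.2], 'nb': [42.3, 72.4], 'nt': [39.0, 80.8], 'bt': [33.9, 85.8]})
3.1,62.2,21 [-0.01 -0.09 -0.01] [-0.12 -2.2   0.04] (np.float64(14.917362372400362), None, {'ft': [-33.5, 59.9], 'fb': [-25.6, 39.4], 'bb': [39.7, 64.5], 'nb': [40.2, 71.6], 'nt': [37.0, 80.0], 'bt': [31.8, 85.0]})
```

Emit:
drive_tool([
  [[0,0,0],[0,-2.2,0],0.1],
  [[0,0,0],[0,0,0],0.1],
], squeeze=60)

```text
time_s: 12.6
ee_pos: [0.5425, 0.1968, 0.0311]
eef_rot: [2.801, -0.002, 1.24]
force: [8.0, -3.2, 4.3]
grip_width: 0.0209
```

```bash
cat > pl.py <<'E'
from plan import *
from station import ctrl
import sys
c=ctrl.calibration("wrist");im=ctrl.camera("wrist")[:,:,::-1];cv2.imwrite("pics/%s.png"%sys.argv[1],im)
x0=int(sys.argv[2]) if len(sys.argv)>2 else 250
g=cv2.cvtColor(im,cv2.COLOR_BGR2GRAY).astype(float)[:,250:268].mean(1)
cx=np.array([np.cos(YAW),np.sin(YAW)])
print([(r,int(g[r]),round(float((at(c,(258.5,r),.064,True)[:2]-CTR)@cx*1e3),1)) for r in range(165,225) if g[r]>100])
cv2.imwrite("pics/%sa.png"%sys.argv[1],cv2.resize(im[110:310,200:320],None,fx=5,fy=3,interpolation=cv2.INTER_CUBIC))
E
python3 st.py; python3 pl.py w13
```

```text
{'X': 3.0, 'Y': 0.19, 'Z': 62.51, 'phi': 21.03, 'yawerr': 0.02, 'fx': 8.64, 'fy': -0.43, 'fz': 4.29, 't': 12.6, 'w': 0.02} [-0.39 -1.18 -0.01]
(np.float64(15.019168140631997), None, {'ft': [-33.6, 60.2], 'fb': [-25.7, 39.7], 'bb': [39.6, 64.8], 'nb': [40.1, 72.0], 'nt': [36.9, 80.4], 'bt': [31.7, 85.3]})
[(183, 110, -44.3), (184, 118, -43.6), (185, 103, -43.0), (196, 107, -35.9), (197, 142, -35.3), (198, 148, -34.6), (199, 132, -33.9), (200, 100, -33.3)]
```

```bash
python3 st.py 3.1,59.2,14
```

```text
{'X': 3.04, 'Y': 0.21, 'Z': 62.54, 'phi': 21.03, 'yawerr': 0.02, 'fx': 7.3, 'fy': 0.07, 'fz': 3.87, 't': 12.65, 'w': 0.02} [-0.41 -1.18  0.  ]
(np.float64(14.977345534239653), None, {'ft': [-33.6, 60.2], 'fb': [-25.7, 39.7], 'bb': [39.7, 64.8], 'nb': [40.1, 72.0], 'nt': [36.9, 80.4], 'bt': [31.8, 85.4]})
3.1,59.2,14 [ 7.03 -0.1   0.03] [-0.27 -5.06  2.75] (np.float64(14.921491271256215), None, {'ft': [-33.5, 61.4], 'fb': [-28.2, 40.1], 'bb': [39.7, 57.0], 'nb': [41.1, 64.0], 'nt': [38.9, 72.8], 'bt': [34.4, 78.3]})
```

Emit:
drive_tool([
  [[3.5,0,0],[-0.2,-2.6,1.2],0.1],
  [[3.5,0,0],[0,-2.5,1.4],0.1],
  [[0,0,0],[0,0,0],0.1],
])

```text
time_s: 13.02
ee_pos: [0.5389, 0.1977, 0.0266]
eef_rot: [2.924, -0.002, 1.239]
force: [8.1, -0.2, -0.7]
grip_width: 0.0211
```

```bash
python3 st.py 2.6,55,7; python3 pl.py w14
```

```text
{'X': 3.17, 'Y': -0.11, 'Z': 58.98, 'phi': 13.97, 'yawerr': -0.02, 'fx': 7.69, 'fy': 2.42, 'fz': -0.65, 't': 13.03, 'w': 0.02} [ 0.04 -1.32  0.03]
(np.float64(14.851696475579594), None, {'ft': [-33.5, 61.2], 'fb': [-28.1, 39.9], 'bb': [39.8, 56.8], 'nb': [41.1, 63.8], 'nt': [39.0, 72.5], 'bt': [34.5, 78.1]})
2.6,55,7 [ 6.97 -0.1  -0.01] [ 0.05 -5.38  3.35] (np.float64(14.879678084902892), None, {'ft': [-33.5, 61.7], 'fb': [-30.8, 39.8], 'bb': [38.7, 48.3], 'nb': [40.9, 55.2], 'nt': [39.8, 64.1], 'bt': [36.0, 70.2]})
[(183, 110, -42.3), (184, 104, -41.7), (194, 107, -35.8), (195, 142, -35.2), (196, 148, -34.5), (197, 130, -33.9)]
```

View pics/w14a.png

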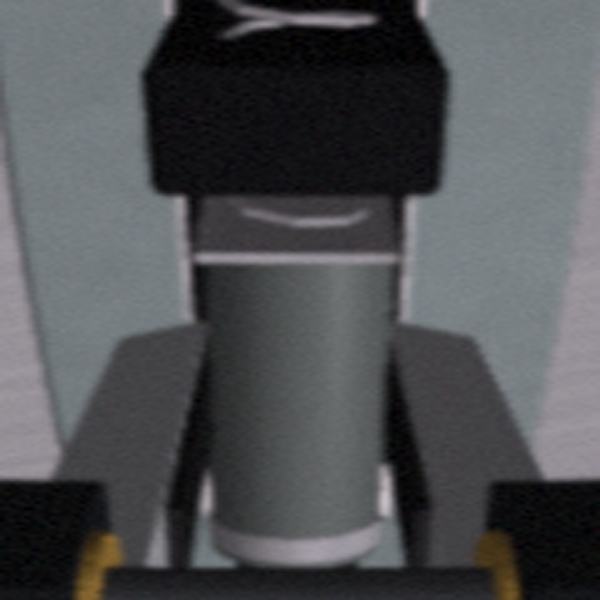

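Emit:
drive_tool([
  [[3.5,0,0],[0,-2.9,1.6],0.1],
  [[3.5,0,0],[0,-2.8,1.7],0.1],
  [[0,0,0],[0,0,0],0.1],
])

```text
time_s: 13.45
ee_pos: [0.5341, 0.1993, 0.022]
eef_rot: [3.046, -0.001, 1.239]
force: [7.9, 0.5, -2.7]
grip_width: 0.0206
```

```bash
python3 st.py 1.2,50.2,0; python3 pl.py w15
```

```text
{'X': 2.11, 'Y': -0.18, 'Z': 54.77, 'phi': 6.96, 'yawerr': -0.01, 'fx': 7.33, 'fy': 3.05, 'fz': -2.66, 't': 13.45, 'w': 0.02} [ 0.07 -1.46 -0.03]
(np.float64(15.363815305780363), None, {'ft': [-34.0, 61.5], 'fb': [-31.3, 39.6], 'bb': [38.2, 48.1], 'nb': [40.4, 54.9], 'nt': [39.3, 63.8], 'bt': [35.5, 69.9]})
1.2,50.2,0 [ 6.96 -0.08 -0.01] [ 0.13 -5.31  4.06] (np.float64(15.199999999999996), None, {'ft': [-33.8, 61.2], 'fb': [-33.8, 39.2], 'bb': [36.2, 39.2], 'nb': [39.2, 45.7], 'nt': [39.2, 54.7], 'bt': [36.2, 61.2]})
[(183, 109, -41.9), (184, 109, -41.4), (193, 111, -36.3), (194, 140, -35.7), (195, 137, -35.1), (196, 115, -34.6)]
```

View pics/w15a.png

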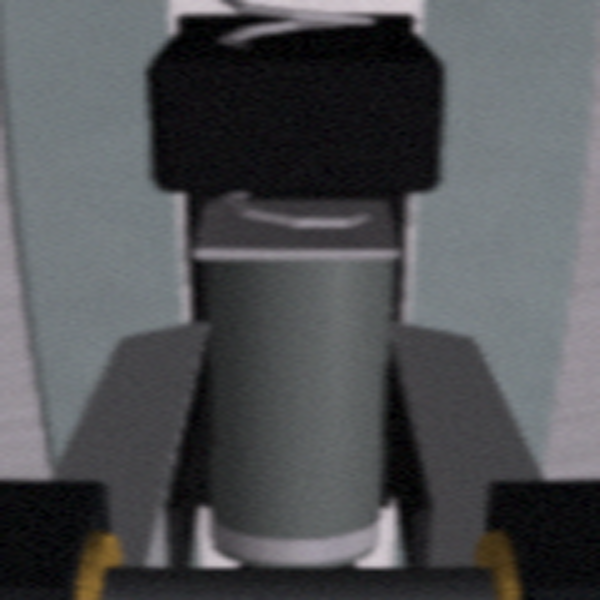

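Emit:
drive_tool([
  [[3.5,0,0],[0.3,-2.5,2],0.1],
  [[3.5,0,0],[0.2,-2.4,2.1],0.1],
  [[0,0,0],[0,0,0],0.1],
])

```text
time_s: 13.88
ee_pos: [0.5299, 0.2011, 0.0174]
eef_rot: [-3.115, -0.001, 1.239]
force: [8.3, -1.9, -0.4]
grip_width: 0.0206
```

```bash
python3 st.py 1.6,48.5,0; python3 pl.py w16;python3 - <<'E'
import cv2
from station import ctrl
im=ctrl.camera("scene");cv2.imwrite("pics/s16.png",cv2.resize(im[50:190,230:350,::-1],None,fx=5,fy=4,interpolation=cv2.INTER_CUBIC))
E
```

```text
{'X': 1.55, 'Y': 0.15, 'Z': 50.18, 'phi': -0.04, 'yawerr': -0.01, 'fx': 8.46, 'fy': 0.91, 'fz': -0.44, 't': 13.88, 'w': 0.02} [-0.24 -1.48 -0.  ]
(np.float64(14.854033703913373), None, {'ft': [-33.4, 61.2], 'fb': [-33.5, 39.2], 'bb': [36.5, 39.2], 'nb': [39.5, 45.7], 'nt': [39.6, 54.7], 'bt': [36.6, 61.2]})
1.6,48.5,0 [-0.04 -0.05 -0.01] [-0.18  0.11  1.68] (np.float64(14.799999999999997), None, {'ft': [-33.4, 59.5], 'fb': [-33.4, 37.5], 'bb': [36.6, 37.5], 'nb': [39.6, 44.0], 'nt': [39.6, 53.0], 'bt': [36.6, 59.5]})
[(183, 100, -40.9), (184, 111, -40.3), (185, 100, -39.8), (192, 125, -36.0), (193, 140, -35.4), (194, 133, -34.9), (195, 110, -34.3)]
```

View pics/w16a.png

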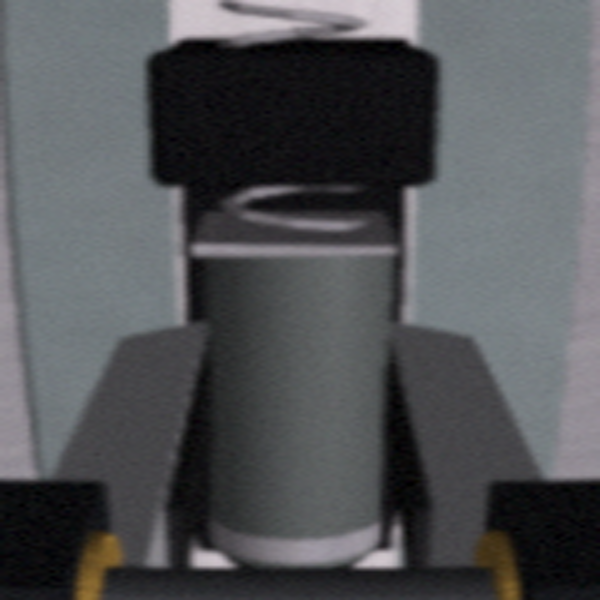

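View pics/s16.png

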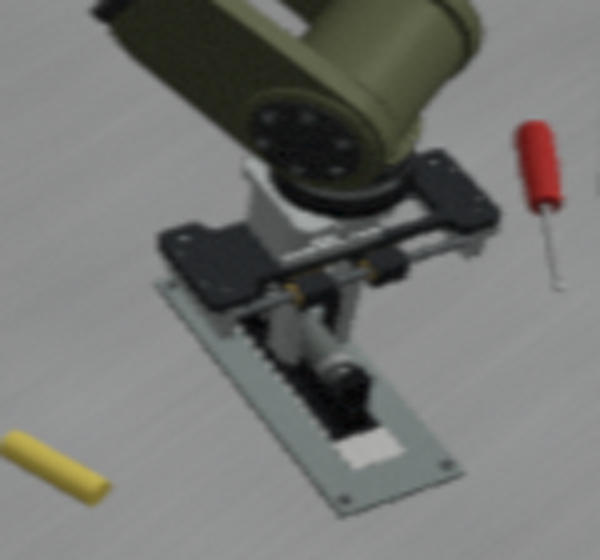

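Emit:
drive_tool([
  [[0,0,0],[0,0,1.2],0.1],
  [[0,0,0],[0,0,0],0.1],
])

```text
time_s: 14.22
ee_pos: [0.5298, 0.2013, 0.0169]
eef_rot: [-3.116, -0.001, 1.239]
force: [7.5, -1.6, 2.6]
grip_width: 0.0205
```

```bash
python3 st.py
```

```text
{'X': 1.36, 'Y': 0.3, 'Z': 49.61, 'phi': 0.05, 'yawerr': 0.03, 'fx': 7.59, 'fy': 0.91, 'fz': 2.64, 't': 14.22, 'w': 0.02} [-0.39 -1.27  0.05]
(np.float64(15.046380481281382), None, {'ft': [-33.6, 60.6], 'fb': [-33.6, 38.6], 'bb': [36.4, 38.6], 'nb': [39.4, 45.1], 'nt': [39.4, 54.1], 'bt': [36.4, 60.6]})
```

Emit:
drive_tool([
  [[0,0,0],[0,0,0.8],0.1],
  [[0,0,0],[0,0,0],0.1],
])

```text
time_s: 14.48
ee_pos: [0.5298, 0.2013, 0.0162]
eef_rot: [-3.117, -0.001, 1.239]
force: [8.6, -2.8, 3.6]
grip_width: 0.0206
```

```bash
python3 st.py; python3 pl.py w17
```

```text
{'X': 1.39, 'Y': 0.35, 'Z': 48.96, 'phi': 0.07, 'yawerr': 0.03, 'fx': 9.0, 'fy': 0.12, 'fz': 3.62, 't': 14.47, 'w': 0.02} [-0.5  -1.28  0.03]
(np.float64(15.01891117938537), None, {'ft': [-33.6, 59.9], 'fb': [-33.6, 37.9], 'bb': [36.4, 38.0], 'nb': [39.4, 44.5], 'nt': [39.4, 53.5], 'bt': [36.4, 60.0]})
[(184, 107, -40.8), (185, 112, -40.3), (192, 108, -36.5), (193, 142, -36.0), (194, 145, -35.4), (195, 127, -34.9), (196, 100, -34.3)]
```

Emit:
drive_tool([
  [[0,0,0],[0,0,0.8],0.1],
  [[0,0,0],[0,0,0],0.1],
])

```text
time_s: 14.78
ee_pos: [0.5299, 0.2014, 0.0159]
eef_rot: [-3.117, -0.001, 1.239]
force: [4.1, -3.8, 10.3]
grip_width: 0.0203
```

```bash
python3 st.py
```

```text
{'X': 1.46, 'Y': 0.4, 'Z': 48.7, 'phi': 0.08, 'yawerr': 0.03, 'fx': 5.1, 'fy': -2.24, 'fz': 10.32, 't': 14.78, 'w': 0.02} [-0.64 -0.78  0.04]
(np.float64(14.951988315359792), None, {'ft': [-33.6, 59.7], 'fb': [-33.5, 37.7], 'bb': [36.5, 37.8], 'nb': [39.5, 44.3], 'nt': [39.5, 53.3], 'bt': [36.4, 59.8]})
```

Emit:
drive_tool([
  [[0,0,0],[0,2,-0.4],0.1],
  [[0,0,0],[0,2.5,0],0.1],
  [[0,0,0],[0,0,0],0.1],
])

```text
time_s: 15.15
ee_pos: [0.5336, 0.1999, 0.0158]
eef_rot: [-3.115, -0.001, 1.239]
force: [1.8, -2.4, 8.7]
grip_width: 0.0207
```

```bash
python3 st.py; python3 pl.py w18
```

```text
{'X': 5.44, 'Y': 0.25, 'Z': 48.58, 'phi': -0.01, 'yawerr': 0.03, 'fx': 2.52, 'fy': -1.64, 'fz': 8.71, 't': 15.15, 'w': 0.02} [-0.53 -0.29 -0.06]
(np.float64(10.965338212031284), None, {'ft': [-29.6, 59.6], 'fb': [-29.6, 37.6], 'bb': [40.4, 37.6], 'nb': [43.4, 44.1], 'nt': [43.4, 53.1], 'bt': [40.4, 59.6]})
[(171, 112, -43.7), (172, 115, -43.2), (173, 109, -42.7), (184, 109, -36.9), (185, 110, -36.3), (192, 111, -32.6), (193, 145, -32.0), (194, 144, -31.5), (195, 126, -30.9)]
```

Emit:
drive_tool([
  [[0,0,0],[0,2,-0.3],0.1],
  [[0,0,0],[0,2,0],0.1],
  [[0,0,0],[0,0,0],0.1],
])

```text
time_s: 15.58
ee_pos: [0.5369, 0.1987, 0.0158]
eef_rot: [-3.114, -0.0, 1.239]
force: [1.0, -1.5, 8.1]
grip_width: 0.021
```

```bash
python3 st.py; python3 pl.py w19;python3 - <<'E'
import cv2
from station import ctrl
im=ctrl.camera("scene");cv2.imwrite("pics/s19.png",cv2.resize(im[80:170,270:340,::-1],None,fx=8,fy=6,interpolation=cv2.INTER_CUBIC))
E
```

```text
{'X': 9.03, 'Y': 0.15, 'Z': 48.54, 'phi': -0.06, 'yawerr': 0.03, 'fx': 1.42, 'fy': -1.13, 'fz': 8.14, 't': 15.57, 'w': 0.02} [-0.42  0.03 -0.04]
(np.float64(7.382590943593595), None, {'ft': [-26.0, 59.6], 'fb': [-26.0, 37.6], 'bb': [44.0, 37.5], 'nb': [47.0, 44.0], 'nt': [47.0, 53.0], 'bt': [44.0, 59.5]})
[(170, 100, -40.6), (171, 112, -40.1), (172, 114, -39.6), (173, 106, -39.1), (184, 110, -33.2), (185, 109, -32.7), (192, 105, -28.9), (193, 141, -28.4), (194, 144, -27.9), (195, 124, -27.3)]
```

View pics/w19a.png

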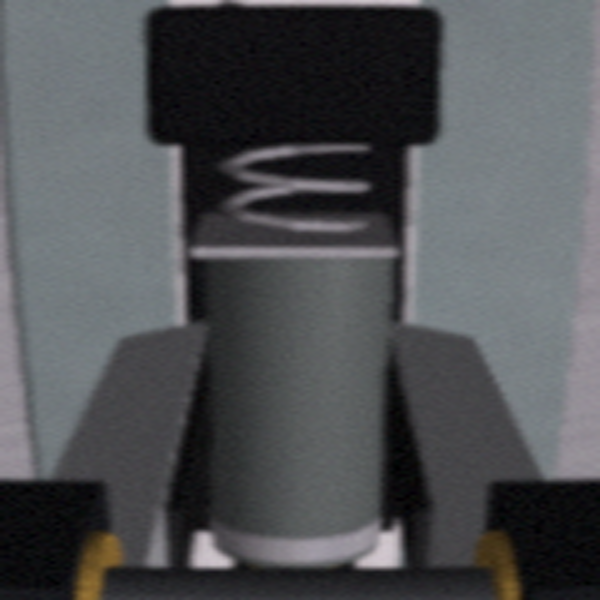

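View pics/s19.png

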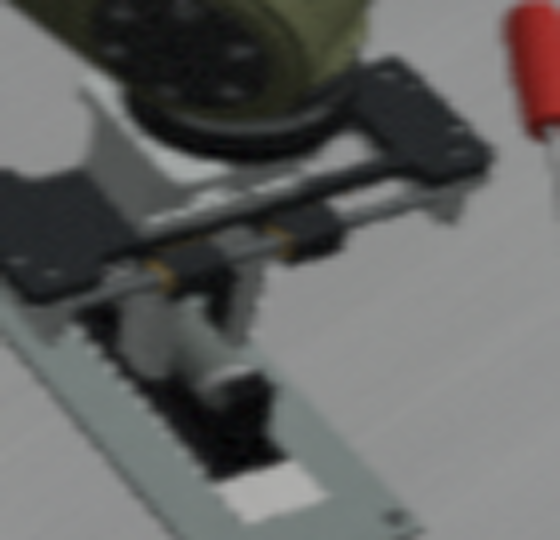

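Emit:
drive_tool([
  [[0,0,0],[0,1.5,-0.2],0.1],
  [[0,0,0],[0,1.5,0],0.1],
  [[0,0,0],[0,0,0],0.1],
])

```text
time_s: 16.05
ee_pos: [0.5394, 0.1977, 0.0157]
eef_rot: [-3.114, 0.0, 1.239]
force: [-1.5, -1.1, 8.1]
grip_width: 0.0207
```

```bash
python3 st.py; python3 pl.py w20
```

```text
{'X': 11.69, 'Y': 0.06, 'Z': 48.48, 'phi': -0.11, 'yawerr': 0.03, 'fx': -1.08, 'fy': -1.54, 'fz': 8.07, 't': 16.05, 'w': 0.02} [-0.34  0.31 -0.01]
(np.float64(4.734300301289569), np.float64(-27.579021073288217), {'ft': [-23.3, 59.5], 'fb': [-23.3, 37.5], 'bb': [46.7, 37.4], 'nb': [49.7, 43.9], 'nt': [49.7, 52.9], 'bt': [46.7, 59.4]})
[(170, 103, -38.0), (171, 112, -37.4), (172, 114, -36.9), (173, 107, -36.4), (184, 111, -30.6), (185, 110, -30.0), (192, 107, -26.3), (193, 143, -25.7), (194, 145, -25.2), (195, 126, -24.6)]
```

Emit:
drive_tool([
  [[0,0,0],[0,1.3,-0.3],0.1],
  [[0,0,0],[0,0,0],0.1],
])

```text
time_s: 16.35
ee_pos: [0.5407, 0.1973, 0.0158]
eef_rot: [-3.114, -0.0, 1.239]
force: [0.1, -2.0, 5.6]
grip_width: 0.0205
```

```bash
python3 st.py
```

```text
{'X': 13.08, 'Y': 0.08, 'Z': 48.51, 'phi': -0.1, 'yawerr': 0.03, 'fx': 0.72, 'fy': -1.83, 'fz': 5.55, 't': 16.35, 'w': 0.02} [-0.21  0.12  0.01]
(np.float64(3.3397574412157844), np.float64(-27.543182053506065), {'ft': [-21.9, 59.6], 'fb': [-21.9, 37.6], 'bb': [48.1, 37.5], 'nb': [51.1, 43.9], 'nt': [51.1, 52.9], 'bt': [48.1, 59.5]})
```

Emit:
drive_tool([
  [[0,0,0],[0,0,0],0.26],
  [[0,0,0],[0,0,0],0.32],
  [[0,0,0],[0,0,0],0.4],
  [[0,0,0],[0,0,0],0.4],
])

```text
time_s: 16.85
ee_pos: [0.5407, 0.1971, 0.0153]
eef_rot: [-3.113, 0.0, 1.239]
force: [-0.4, -0.6, 0.1]
grip_width: 0.0374
```

```bash
python3 st.py; python3 pl.py w21
```

```text
{'X': 13.15, 'Y': -0.05, 'Z': 48.1, 'phi': -0.11, 'yawerr': 0.03, 'fx': -0.21, 'fy': -0.66, 'fz': 0.07, 't': 16.85, 'w': 0.04} [-0.01 -0.03 -0.03]
(np.float64(3.2694740736047088), np.float64(-27.967281232415772), {'ft': [-21.8, 59.2], 'fb': [-21.9, 37.2], 'bb': [48.1, 37.0], 'nb': [51.1, 43.5], 'nt': [51.2, 52.5], 'bt': [48.2, 59.0]})
[(173, 112, -35.0), (174, 117, -34.5), (175, 115, -34.0), (186, 105, -28.2), (187, 114, -27.6), (188, 103, -27.1), (195, 120, -23.3), (196, 143, -22.8), (197, 140, -22.2), (198, 118, -21.7)]
```

View pics/w21a.png

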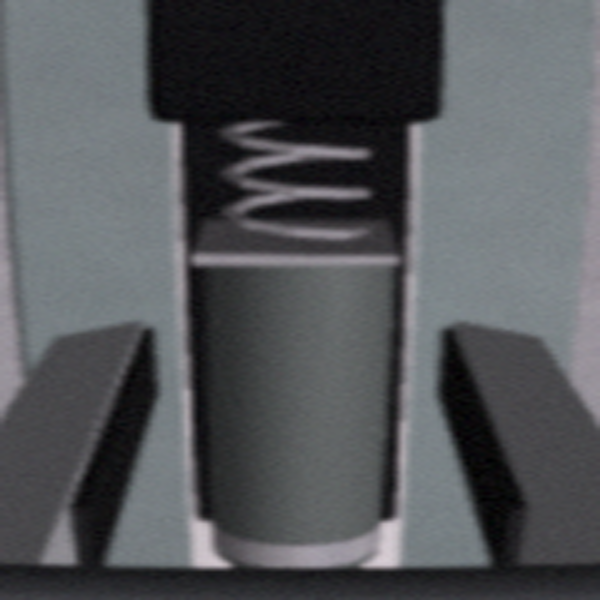

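Released. The plate edge now reads x ≈ -21.6, so the spring is about 3 mm back, which matches home. I'll retreat straight up and check.

Emit:
drive_tool([
  [[0,0,0],[0,0,-10],0.4],
  [[0,0,0],[0,0,-25],0.4],
  [[0,0,0],[0,0,-40],0.4],
  [[0,0,0],[0,-20,-40],0.4],
  [[0,0,0],[0,-20,-30],0.4],
  [[0,0,0],[0,0,0],0.4],
])

```text
time_s: 17.65
ee_pos: [0.5072, 0.2095, 0.1645]
eef_rot: [-3.117, -0.003, 1.24]
force: [0.2, 1.2, -0.7]
grip_width: 0.0374
```

Run:
```python
from plan import *
from station import ctrl
import json
o=ctrl.get_obs();print(o['time_s'],o['ee_pos'],o['force'])
c=ctrl.calibration("wrist");json.dump({k:np.array(v).tolist() for k,v in c.items()},open("w22.json","w"))
im=ctrl.camera("wrist")[:,:,::-1];cv2.imwrite("pics/w22.png",im)
s=ctrl.camera("scene")[:,:,::-1];cs=ctrl.calibration("scene")
cv2.imwrite("pics/s22.png",cv2.resize(s[100:180,255:330],None,fx=8,fy=7,interpolation=cv2.INTER_CUBIC))
t=ctrl.camera("top")[:,:,::-1];cv2.imwrite("pics/t22.png",t);cv2.imwrite("pics/sc22.png",s)
cx=np.array([np.cos(YAW),np.sin(YAW),0])
def P(X,z):return np.r_[CTR,0]+cx*X/1e3+[0,0,z/1e3]
for n,X,z in(("flat top",13.4-35,59),("btn top",13.4+35,59),("nub",13.4+38,48),("lip",44.4,65)):print(n,proj(c,P(X,z),True),proj(cs,P(X,z)))
```

```text
17.65 [0.50721655 0.2095056  0.16450034] [ 0.19651426  1.15324099 -0.74404701]
flat top [257.74518122 188.01537193] [288.21352762 126.33610771]
btn top [257.74907525 247.79153465] [299.98066796 143.7417458 ]
nub [257.77066056 245.89221614] [300.11974498 146.78185149]
lip [257.73595791 246.98785126] [299.49450215 141.46025065]
```

View pics/w22.png

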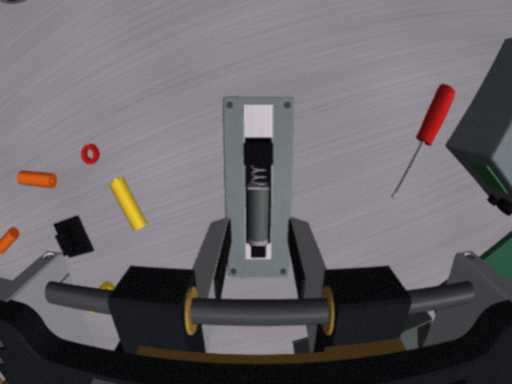

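View pics/s22.png

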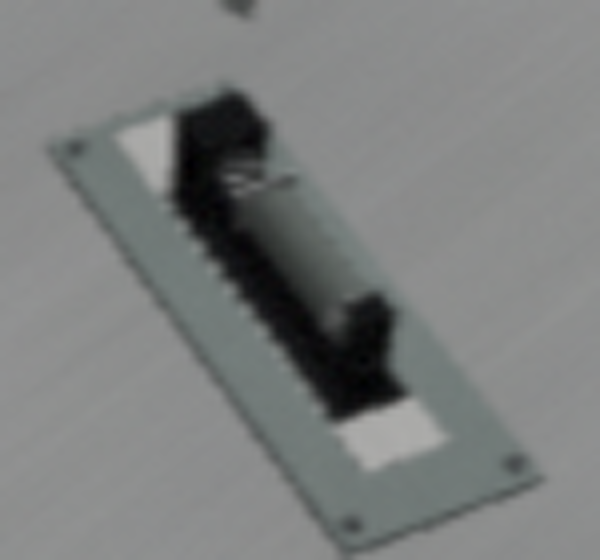

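View pics/t22.png

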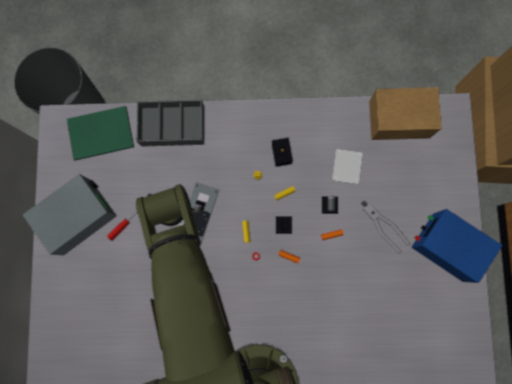

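Run:
```python
import cv2
t=cv2.imread("pics/w22.png");cv2.imwrite("pics/w22a.png",cv2.resize(t[155:265,225:295],None,fx=7,fy=5.4,interpolation=cv2.INTER_CUBIC))
```

```text
(no output)
```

View pics/w22a.png

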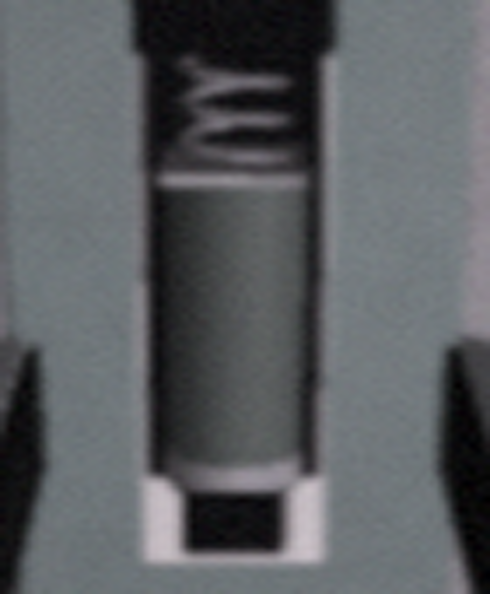

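```bash
python3 -c "
from station import ctrl
print(ctrl.get_obs()['time_s'],ctrl.hand_in())"
```

```text
the job is handed in; nothing more can be done
17.8 None
```

The long cell is in the sprung holder with its button end under the lip, and I handed the job in at 17.8 s of the 43 s allowed. I tilted it in button end up, pressed the spring back about 15 mm, rolled it level, let it forward and released it.

**Final checks**
- **Position:** the last pictures show the cell lying along the bed, with the lip covering its button end. The spring plate sits about 3 mm back, as it should when the cell is home. That puts the holder shift at about 13.4 mm, from both sight and feel.
- **Forces:** the highest force I read was about 11 N, against the 25 N limit. I only get readings at the end of each move.
- **Clear of the scene:** the gripper was well clear at hand-in, and the top view shows no bystander visibly moved.
- **Not measured:** I judged that the cell is level and centred from the pictures and from its pose just before release (pitch about -0.1°, sideways offset about 0.1 mm). I didn't measure it again after letting go.

**What went wrong or disagreed**
- **First grasp:** it closed above the cell without gripping it. The pictures put the fingertips 17 mm behind the reported TCP, where the text says 17 mm ahead. I used the measured value and regripped.
- **First descent:** the cell's underside came down on the lip at about 9 N. It tipped about 1.5° in the grip, so I lifted it, moved back and came in again.
- **Slip while pressing:** the cell slid about 2 mm in the jaws as it met the spring. I found this by comparing the plate's position in the picture with the spring force, and corrected for it.

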